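# Pack the market-stall tray

## Task

Pack the market-stall tray: stand the capped pump bottle, the amber dropper bottle, the small jar and the date stamp each upright, right down in the card insert whose recess is made for its shape and size. Turn the stamp to suit its oblong recess. Do not shift or knock over the pump bottle with the bare spout or the large jar, which look similar but do not belong to the set.

Things in the scene. Friction and masses are not known exactly. Their poses are not given: they have to be found in the camera images.
- capped_bottle: dark pump bottle with a cream label and a smooth black cylindrical over-cap, no spout to be seen; 50 mm across, 177 mm tall, the over-cap's upper 53 mm being 48.6 mm across; about 0.26 kg. Origin: centre of its underside, z up
- dropper: amber dropper bottle with a pointed black dropper top; body 30 mm across up to 62 mm, collar 22 mm across to 75 mm, tip 14 mm across, 102 mm tall in all; about 0.06 kg. Origin: centre of its underside, z up. (A blue glue stick of much the same size is only clutter)
- small_jar: the smaller of two low round jars, cream with a dark red band, 63 mm across, 34 mm tall. Origin: centre of its underside, z up
- stamp: self-inking date stamp, upright block, black head and base with a grey waist; base 39 mm (its x) by 58 mm (its y) and 30 mm high, waist 30 x 50 mm up to 52 mm, head 34 x 54 mm up to 74 mm. Origin: centre of its underside, z up
- open_bottle: look-alike, leave alone: dark pump bottle like the capped one but without over-cap, its bare pump spout showing; 50 mm across, 160 mm tall. Origin: centre of its underside (2 mm off the axis), z up
- large_jar: look-alike, leave alone: the larger low round jar, white, 90 mm across, 32 mm tall. Origin: centre of its underside, z up
- insert_jar: tan card insert (94x162x16 mm), fixed, one of four that fill a light-grey tray (210x350 mm, walls 46 mm high), 96 mm apart along x, 165 along y, in any order. Has the largest round recess, 82 mm across, for the small jar. Recess centred, 12 mm deep, floor 4 mm above origin. Origin: centre of underside, z up, y along the 162 mm side
- insert_bottle: tan card insert (94x162x16 mm), fixed, one of four that fill a light-grey tray (210x350 mm, walls 46 mm high), 96 mm apart along x, 165 along y, in any order. Has the middle-sized round recess, 66 mm across, for the capped bottle. Recess centred, 12 mm deep, floor 4 mm above origin. Origin: centre of underside, z up, y along the 162 mm side
- insert_dropper: tan card insert (94x162x16 mm), fixed, one of four that fill a light-grey tray (210x350 mm, walls 46 mm high), 96 mm apart along x, 165 along y, in any order. Has the smallest round recess, 46 mm across, for the dropper bottle. Recess centred, 12 mm deep, floor 4 mm above origin. Origin: centre of underside, z up, y along the 162 mm side
- insert_stamp: tan card insert (94x162x16 mm), fixed, one of four that fill a light-grey tray (210x350 mm, walls 46 mm high), 96 mm apart along x, 165 along y, in any order. Has an oblong recess, 76 mm along x, 56 along y, for the stamp (stamp's y along insert's x, either way round). Recess centred, 12 mm deep, floor 4 mm above origin. Origin: centre of underside, z up, y along the 162 mm side
Not all that is in view belongs to the job. Leave any red look-alike of the capped_bottle alone.

How it is judged (in metres and radians):
At the end, for the whole second after the job is handed in: Jar, stamp, dropper and capped bottle each upright (0.12 rad), at rest in their own recess: underside under 8 mm above the insert's underside, centre within 14, 15, 12 and 12 mm of the insert's. Open bottle and large jar upright, within 30 mm of their start (horizontal distance between small_jar and insert_jar below 0.014 m and z of small_jar in the frame of insert_jar below 0.008 m and angle between each of small_jar, stamp, dropper, capped_bottle, open_bottle, large_jar's own z axis and vertical below 0.12 rad and linear speed of each of small_jar, stamp, dropper, capped_bottle below 0.02 m/s and horizontal distance between stamp and insert_stamp below 0.015 m and z of stamp in the frame of insert_stamp below 0.008 m and horizontal distance between dropper and insert_dropper below 0.012 m and z of dropper in the frame of insert_dropper below 0.008 m and horizontal distance between capped_bottle and insert_bottle below 0.012 m and z of capped_bottle in the frame of insert_bottle below 0.008 m and distance of each of open_bottle, large_jar from where it was at the start of the episode below 0.03 m); the robot touches nothing.
It fails at once if the open bottle is shifted by more than 30 mm or tipped over (distance of open_bottle from where it was at the start of the episode above 0.03 m or angle between open_bottle's own z axis and vertical above 0.5 rad).
It fails at once if the large jar is shifted by more than 30 mm or tipped over (distance of large_jar from where it was at the start of the episode above 0.03 m or angle between large_jar's own z axis and vertical above 0.5 rad).
It also fails if it takes over 120 s, if anything falls off the work surface, if the arm or the gripper's body presses on something with over 40 N, if the wrist force passes 120 N, or if a joint passes its speed limit or range.

## Robot

A 6-joint arm with a two-finger parallel gripper is mounted at the origin on a cart in front of the work surface, level with it; the furniture and walls round the work are solid. World frame = base frame: x ahead of the robot, y to its left, z up, the work surface at z = 0. Lengths are in mm, angles in rad, forces in N, time in s.
With the tool pointing down it reaches from about 275 to 775 mm from the base axis. Payload 14.6 kg.
Tool frame: the origin (TCP) lies between the finger pads; the fingertips stand 17 mm ahead of it and the grasp point (between the pads) lies 2 mm behind it; z points along the fingers, x is the direction in which the jaws open and shut, and the axes are right-handed (so a half turn about z gives the same grasp; the last joint's range is limited). The gripper opens to 85 mm and grips with 20 to 120 N. Pads are 22 mm wide; open, the fingers measure 114 mm over their backs; the gripper's body (76 mm by 85 mm) begins 54 mm behind the grasp point. The pads swing forward as they close: fully open they stand 13 mm farther back than shut.
Start: joints at [1.104, 0.263, -0.048, 1.259, 0, 1.415], TCP at [161.06, 499.688, 248.278] pointing down, gripper open.
Joint ranges: [-2.65, 2.65], [-0.89, 1.7], [-1.18, 1.37], [-2.13, 2.11], [-1.35, 1.29], [-3.14, 3.14]. Speed limits (rad/s): [1.89, 1.89, 2.57, 2.79, 3.14, 3.14].

## Interface

Orientations are given as a rotation vector (axis times angle).
In Python, from cell import sensors, vision, order gives the robot as it stands.
- The arm moves only by the tool play_rows, never from a script. Its argument "targets" is a list of rows, each a list of 3 entries, a list of its own where there are three numbers: the shift along the tool's x, y, z in mm, then the turn about the tool's z in rad, then the finger opening in mm, from 0 to 85.4. A call has exactly 5 rows; each row is the pose to reach, as a shift and turn from the pose measured when the call began, along the tool's axes at that moment; what a row does not reach only later rows make up. A row lasts 1/8 s, in which the tool goes at most 62.5 mm and 10.7 degrees, less where a joint would pass 70% of its speed; a pose out of reach is approached as far as the arm can. A call with a gripper value outside its range is refused whole. The fingers move at their own pace and stop on an object; "squeeze" is the grip in N (left out, the last holds). Time passes only in rows, so rows that repeat a pose let the fingers close, or fill a call up. It gives the time, the measured TCP pose, the force and the opening at its end, in the units of the state.
- sensors.get_obs(): the state, without advancing time (a new reading comes with each control period).
- vision.capture(name): name is "side" or "top"; returns the picture (384x512x3 uint8, blue, green, red); there is no depth.
- vision.calibration(name): a dict with "fx", "fy", "cx", "cy" (pixels), "R" (3x3) and "t" (3): a world point X has camera coordinates R X + t. Camera axes: x right, y down, z forward; pixel columns grow to the right and rows downward; lengths in mm; the calibration is good to about 2 mm. A picture is of the moment at which its call begins. calibration takes no time and is no camera call.
- order.close_job(): hands the job in, once; it reports no verdict.
The state is a dict: "time_s": time; "joint_pos": joint angles; "joint_velocities": joint speeds; "tau": joint torques, N m; "position": TCP position; "tool_rot": TCP orientation; "force": force on the tool from outside, world axes, zero at the start; "torque": the same for the moment, N m; "grip_width": finger opening in mm.
Only numpy, scipy, OpenCV 4.12 (cv2) and the standard library are available. Lean on these libraries where they do the work, as an engineer would, in place of code of your own. Each camera call takes 0.05 s, during which the arm holds its last target.

## Working session

There is one attempt and no reset: what is moved stays moved. The work goes in short steps, Python scripts to look and compute and a tool call to move; the robot and the scene stay as the last step left them, time stands still between calls to the robot, and variables do not carry over. Pictures are saved under pics/ and viewed, and the job is handed in when it is done.

Besides the shell and the picture viewer there is one more tool, called by a JSON object that holds its "method" and its "body". play_rows: Moves the arm, as the interface text tells. Its arguments: {"type":"object","properties":{"targets":{"type":"array"},"squeeze":{"type":"number"}},"required":["targets"]}

```bash
ls; mkdir -p pics; python3 - <<'E'
from cell import sensors,vision
import cv2,json
o=sensors.get_obs();print(o)
for n in("top","side"):
    cv2.imwrite(f"pics/{n}0.png",vision.capture(n)); c=vision.calibration(n);print(n,c)
E
```

```text
pics
{'time_s': 0.0, 'joint_pos': array([ 1.10370702e+00,  2.63516208e-01, -4.89535758e-02,  1.25940660e+00,
        4.41890680e-06,  1.41552993e+00]), 'joint_velocities': array([ 4.42480370e-04,  2.22061340e-03,  7.67511649e-04,  4.13854019e-04,
        5.41820345e-05, -9.86048829e-05]), 'tau': array([-7.75721619e-04, -6.37609291e+01,  3.84562755e+01,  1.35110281e-02,
       -9.06400101e-05, -3.05962521e-05]), 'position': array([160.9317937 , 499.44427057, 247.82246819]), 'tool_rot': array([ 2.53904720e+00,  1.84926134e+00, -1.51226473e-03]), 'force': array([-0.46851506, -0.03418894, -0.38566623]), 'torque': array([0.06217786, 0.0376893 , 0.02793438]), 'grip_width': 85.18529690986774}
top {'fx': 498.8404270023317, 'fy': 498.8404270023317, 'cx': 257.1232947959884, 'cy': 188.73221116944865, 'R': array([[ 0.08544616, -0.99632294, -0.00628978],
       [-0.9698865 , -0.08173051, -0.22943474],
       [ 0.22807703,  0.02570469, -0.97330372]]), 't': array([ -84.30668342,  546.68266262, 1255.69551379])}
side {'fx': 384.92638195553843, 'fy': 384.92638195553843, 'cx': 249.66637832980615, 'cy': 194.62597891049523, 'R': array([[ 0.81014062, -0.5857559 , -0.02371064],
       [-0.32090634, -0.40926175, -0.85412174],
       [ 0.49060299,  0.69956761, -0.51953235]]), 't': array([-474.53867956,  187.70982405,  772.02785366])}
```

View pics/top0.png

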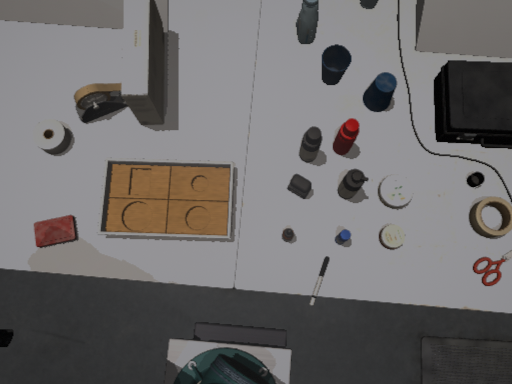

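View pics/side0.png

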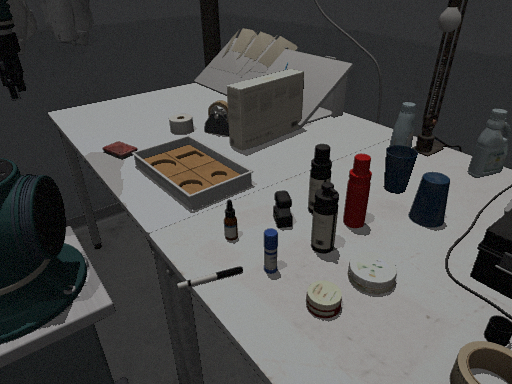

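```bash
cat > h.py <<'E'
import numpy as np,cv2
from cell import sensors,vision,order
def proj(n,X):
    c=vision.calibration(n);p=np.atleast_2d(X)@np.array(c["R"]).T+c["t"]
    return np.c_[c["fx"]*p[:,0]/p[:,2]+c["cx"],c["fy"]*p[:,1]/p[:,2]+c["cy"]]
def ray(n,uv,z):
    c=vision.calibration(n);R=np.array(c["R"]);t=np.array(c["t"])
    uv=np.atleast_2d(np.array(uv,float))
    d=np.c_[(uv[:,0]-c["cx"])/c["fx"],(uv[:,1]-c["cy"])/c["fy"],np.ones(len(uv))]@R
    o=-R.T@t
    return o+d*((z-o[2])/d[:,2])[:,None]
def crop(src,dst,x0,y0,x1,y1,s):
    im=cv2.imread(src)[y0:y1,x0:x1]
    im=cv2.resize(im,None,fx=s,fy=s,interpolation=cv2.INTER_CUBIC)
    im=np.clip(im.astype(float)*1.5,0,255).astype(np.uint8)
    for k in range((x0+9)//10*10,x1,10):
        cv2.line(im,(int((k-x0+.5)*s),0),(int((k-x0+.5)*s),4 if k%50 else 12),(0,255,0),1)
    for k in range((y0+9)//10*10,y1,10):
        cv2.line(im,(0,int((k-y0+.5)*s)),(4 if k%50 else 12,int((k-y0+.5)*s)),(0,255,0),1)
    cv2.imwrite(dst,im)
E
python3 - <<'E'
from h import *
crop("pics/top0.png","pics/t_obj.png",270,110,430,255,5)
crop("pics/top0.png","pics/t_tray.png",90,145,250,250,5)
crop("pics/side0.png","pics/s_obj.png",210,130,410,330,3)
E
```

```text
(no output)
```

View pics/t_obj.png

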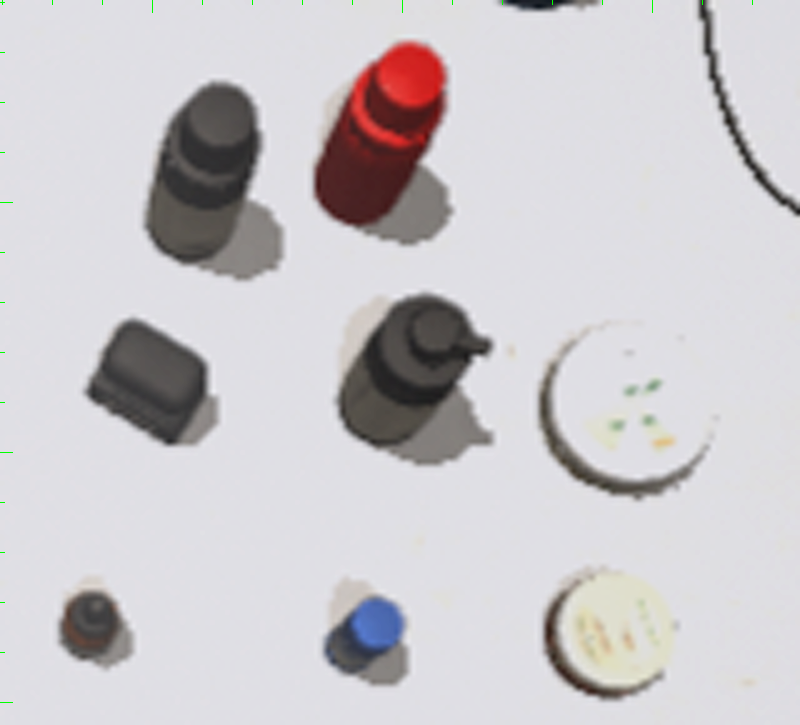

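View pics/t_tray.png

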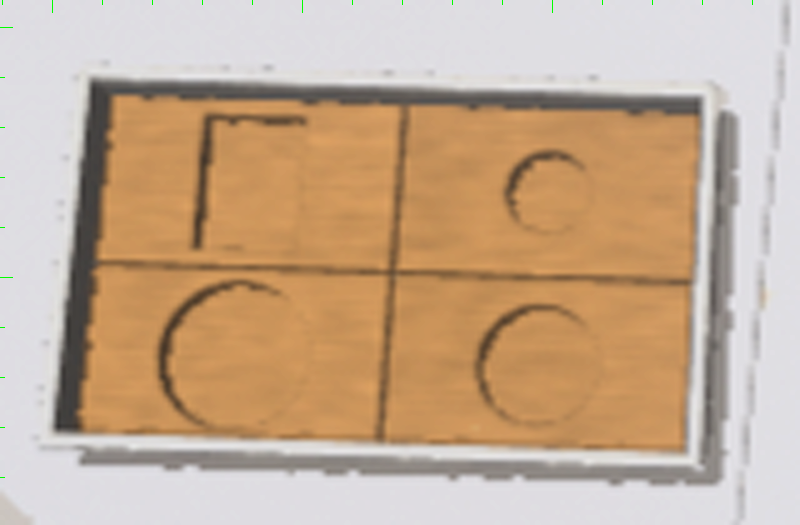

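View pics/s_obj.png

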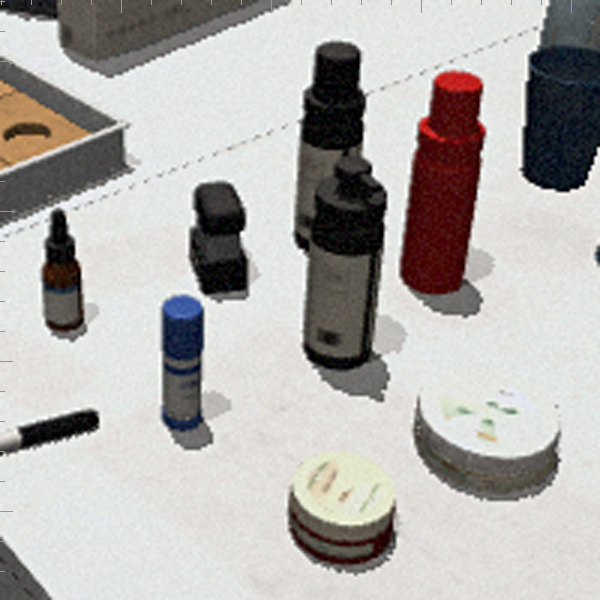

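```bash
python3 - <<'E'
from h import *
T=lambda x,y:(270+x/5-.5,110+y/5-.5)
S=lambda x,y:(210+x/3-.5,130+y/3-.5)
Y=lambda x,y:(90+x/5-.5,145+y/5-.5)
np.set_printoptions(precision=1,suppress=True)
def p(l,*a): print(l,*[ray(*q)[0][:2] for q in a])
p("cap top/side",("top",T(222,112),177),("side",S(338,52),177))
p("cap edges",("top",T(188,112),177),("top",T(257,112),177))
p("cap base low edge",("top",T(188,263),0))
p("red top",("top",T(409,75),177));p("open: base low edge",("top",T(383,445),0))
p("open top", ("top",T(437,330),150))
p("jar top/side",("top",T(612,632),34),("side",S(345,490),34))
p("jar edges",("top",T(550,632),34),("top",T(675,632),34))
p("largejar",("top",T(632,408),32),("side",S(488,425),32))
p("dropper",("top",T(96,604),102),("side",S(58,213),102))
p("glue",("top",T(376,625),90))
p("stamp corners",*[("top",T(*q),74) for q in((133,320),(208,362),(178,420),(105,372))])
p("stamp base corners",*[("top",T(*q),0) for q in((88,392),(172,442))])
for z in(16,19):
  p("seam cross",("top",Y(392,271),z));p("seams V",("top",Y(407,105),z),("top",Y(381,438),z));p("H",("top",Y(97,262),z),("top",Y(690,282),z))
p("rim",*[("top",Y(*q),46) for q in((88,76),(720,84),(702,466),(40,443))])
E
```

```text
cap top/side [ 681.  -168.3] [ 675.8 -169.8]
cap edges [ 679.6 -151.6] [ 682.4 -185.6]
cap base low edge [ 655.  -169.3]
red top [ 708.1 -259.6]
open: base low edge [ 559.7 -283. ]
open top [ 585.9 -283.5]
jar top/side [ 461.1 -402.5] [ 459.8 -406.5]
jar edges [ 458.3 -370. ] [ 463.9 -435.6]
largejar [ 584.1 -410.9] [ 574.9 -420.2]
dropper [ 442.5 -127. ] [ 438.7 -129.6]
glue [ 445.6 -269.5]
stamp corners [ 599.2 -137. ] [ 579.7 -177.8] [ 547.1 -164.1] [ 569.7 -124.2]
stamp base corners [ 576.  -118.7] [ 551.6 -166.9]
seam cross [514.6 204.1]
seams V [608.8 207.7] [422.9 198.3]
H [506.  365.7] [522.2  41.1]
seam cross [514.  203.4]
seams V [608. 207.] [422.5 197.7]
H [505.4 364.8] [521.6  40.9]
rim [602.5 376.7] [626.8  33.2] [418.6  22.6] [401.2 370.9]
```

```bash
cat >> h.py <<'E'
from scipy.spatial.transform import Rotation as Ro
def go(x,y,z,yaw):
    o=sensors.get_obs();p=np.array(o["position"]);R=Ro.from_rotvec(o["tool_rot"]).as_matrix()
    d=R.T@(np.array([x,y,z])-p)
    cur=np.arctan2(R[1,0],R[0,0]);tilt=np.arccos(-R[2,2])
    turn=-((yaw-cur+np.pi)%(2*np.pi)-np.pi)
    print("t%.2f pos"%o["time_s"],p.round(1),"yaw %.3f tilt %.3f"%(cur,tilt),"grip %.1f"%o["grip_width"],"F",np.round(o["force"],1))
    print("   SHIFT",d.round(1),"TURN %.3f"%turn, "j",np.round(o["joint_pos"],2))
E
python3 - <<'E'
from h import *
Y=lambda x,y:(90+x/5-.5,145+y/5-.5)
for n,q in dict(stamp=(252,182),drop=(549,192),jar=(237,357),bot=(540,365)).items(): print(n,ray("top",Y(*q),19)[0].round(1))
# side view
c=np.array([514,203.]);a=.0503;ex=np.array([np.cos(a),np.sin(a)]);ey=np.array([-ex[1],ex[0]])
im=cv2.imread("pics/side0.png")
th=np.linspace(0,6.28,60)
for sx,sy,r in((1,-1,23),(-1,1,41),(-1,-1,33)):
    k=c+sx*48*ex+sy*82.5*ey
    P=np.c_[k[0]+r*np.cos(th),k[1]+r*np.sin(th),np.full(60,19)]
    for n in("side","top"):
        if n=="top": continue
        big=None
    cv2.polylines(im,[proj("side",P).round().astype(int)],True,(0,255,0),1)
cv2.imwrite("pics/tmp.png",im);crop("pics/tmp.png","pics/s_tray.png",125,130,260,215,5)
go(461,-404,150,1.571)
E
```

```text
stamp [557.2 286.6  19. ]
drop [565.3 123.1  19. ]
jar [459.7 281.1  19. ]
bot [469.2 117.1  19. ]
t0.10 pos [160.9 499.5 247.9] yaw 1.259 tilt 0.001 grip 85.5 F [-0.4 -0.1  0.4]
   SHIFT [-767.8  562.8   98.5] TURN -0.312 j [ 1.1   0.26 -0.05  1.26 -0.    1.42]
```

View pics/s_tray.png

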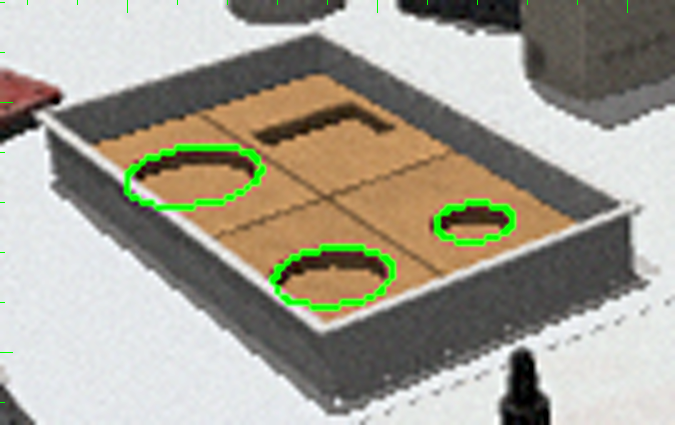

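```bash
python3 -c "
from h import *
go(370,230,248,1.571)"
```

```text
t0.10 pos [160.9 499.5 247.9] yaw 1.259 tilt 0.001 grip 85.5 F [-0.4 -0.1  0.4]
   SHIFT [-192.4  281.6    0. ] TURN -0.312 j [ 1.1   0.26 -0.05  1.26 -0.    1.42]
```

{"method": "play_rows", "body": {"targets": [[[-30, 44, 0], -0.05, 85], [[-67, 98, 0], -0.12, 85], [[-107, 157, 0], -0.18, 85], [[-150, 220, 0], -0.25, 85], [[-192, 282, 0], -0.312, 85]], "squeeze": 40}}

```text
time_s: 0.72
position: [347.9, 258.3, 248.0]
tool_rot: [2.218, 2.224, -0.001]
force: [1.5, 0.1, 0.4]
grip_width: 84.9
```

```bash
python3 -c "
from h import *
go(420,-80,220,1.571)"
```

```text
t0.72 pos [347.9 258.3 248. ] yaw 1.573 tilt 0.001 grip 84.9 F [1.5 0.1 0.4]
   SHIFT [-338.5   71.2   28.2] TURN 0.002 j [ 0.45  0.11 -0.25  1.21 -0.    0.45]
```

{"method": "play_rows", "body": {"targets": [[[-60, 15, 0], 0, 85], [[-120, 30, 0], 0, 85], [[-180, 50, 0], 0, 85], [[-240, 70, 0], 0, 85], [[-300, 90, 0], 0, 85]]}}

```text
time_s: 1.35
position: [437.9, -40.9, 248.2]
tool_rot: [2.219, 2.224, -0.001]
force: [0.8, 0.3, -0.5]
grip_width: 84.9
```

```bash
python3 -c "
from h import *
go(460.5,-404,140,1.571)"
```

```text
t1.35 pos [437.9 -40.9 248.2] yaw 1.573 tilt 0.001 grip 84.9 F [ 0.8  0.3 -0.5]
   SHIFT [-363.1   21.8  108.4] TURN 0.002 j [-0.28  0.12 -0.24  1.22 -0.   -0.28]
```

{"method": "play_rows", "body": {"targets": [[[-62, 4, 0], 0, 85], [[-124, 8, 0], 0, 85], [[-186, 12, 0], 0, 85], [[-248, 16, 20], 0, 85], [[-310, 20, 40], 0, 85]]}}

```text
time_s: 1.98
position: [458.0, -346.8, 209.7]
tool_rot: [2.219, 2.223, -0.001]
force: [1.3, -0.1, 0.1]
grip_width: 85.1
```

```bash
python3 -c "
from h import *
go(460.5,-404,100,1.571)"
```

```text
t1.98 pos [ 458.  -346.8  209.7] yaw 1.573 tilt 0.001 grip 85.1 F [ 1.3 -0.1  0.1]
   SHIFT [-57.1   2.4 109.7] TURN 0.002 j [-0.79  0.36 -0.01  1.2  -0.   -0.79]
```

{"method": "play_rows", "body": {"targets": [[[-30, 1, 10], 0, 85], [[-57, 2.5, 30], 0, 85], [[-57, 2.5, 70], 0, 85], [[-57, 2.5, 110], 0, 85], [[-57, 2.5, 110], 0, 85]]}}

```text
time_s: 2.6
position: [459.3, -402.6, 97.4]
tool_rot: [-2.216, -2.22, 0.0]
force: [0.2, 0.7, 0.8]
grip_width: 84.8
```

```bash
python3 -c "
from h import *
go(460.5,-404,34,1.571)
for n in('top','side'): cv2.imwrite(f'pics/{n}1.png',vision.capture(n))
crop('pics/top1.png','pics/a.png',340,170,440,270,5);crop('pics/side1.png','pics/b.png',250,200,400,330,4)
a=cv2.imread('pics/a.png');b=cv2.imread('pics/b.png')
H=max(a.shape[0],b.shape[0]);f=lambda i:cv2.copyMakeBorder(i,0,H-i.shape[0],0,0,0)
im=np.hstack([f(a),f(b)]);cv2.imwrite('pics/c.png',cv2.resize(im,None,fx=.7,fy=.7))
"
```

```text
t2.60 pos [ 459.3 -402.6   97.4] yaw 1.573 tilt 0.005 grip 84.8 F [0.2 0.7 0.8]
   SHIFT [-1.6  1.4 63.4] TURN 0.002 j [-0.85  0.49 -0.11  0.97 -0.   -0.85]
```

View pics/c.png

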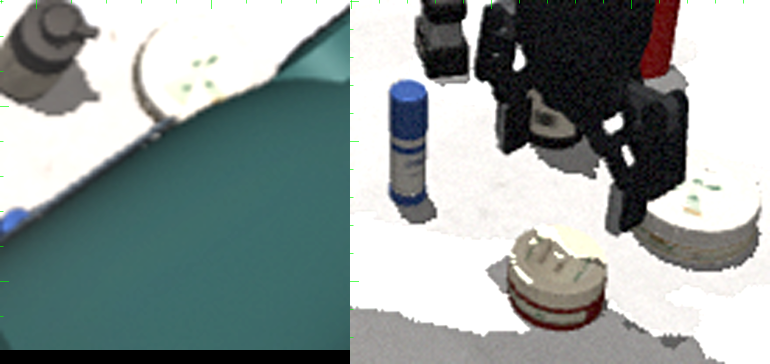

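```bash
python3 -c "
from h import *
for z in (76,80,84,88,92):
  q=proj('side',[[459.3,-402.6-47,z],[459.3,-402.6+47,z]]); print(z,((q-[250,200]+.5)*4*.7*[1,1]+[350,0]).round(0))
"
```

```text
76 [[617. 253.]
 [509. 170.]]
80 [[618. 249.]
 [509. 166.]]
84 [[618. 244.]
 [509. 161.]]
88 [[619. 239.]
 [510. 156.]]
92 [[620. 234.]
 [510. 151.]]
```

{"method": "play_rows", "body": {"targets": [[[-1.5, 1.5, 25], 0, 85], [[-1.5, 1.5, 50], 0, 85], [[-1.5, 1.5, 67], 0, 85], [[-1.5, 1.5, 70], 0, 85], [[-1.5, 1.5, 70], 0, 85]]}}

```text
time_s: 3.32
position: [462.8, -406.2, 32.2]
tool_rot: [2.217, 2.222, -0.001]
force: [-0.2, -0.5, -0.9]
grip_width: 85.3
```

{"method": "play_rows", "body": {"targets": [[[0, 0, 0], 0, 60], [[0, 0, 0], 0, 50], [[0, 0, 0], 0, 50], [[0, 0, 0], 0, 50], [[0, 0, 0], 0, 50]], "squeeze": 40}}

```text
time_s: 3.95
position: [463.4, -406.7, 33.7]
tool_rot: [2.216, 2.22, -0.001]
force: [-2.0, 1.2, 11.2]
grip_width: 61.2
```

```bash
cat > look.py <<'E'
import sys
from h import *
# look.py tag  top x0 y0 x1 y1  side x0 y0 x1 y1
tag=sys.argv[1];v=list(map(int,sys.argv[2:10]))
o=[]
for n,b in(("top",v[:4]),("side",v[4:])):
    cv2.imwrite(f"pics/{tag}_{n}.png",vision.capture(n))
    s=min(390/(b[2]-b[0]),580/(b[3]-b[1]))
    crop(f"pics/{tag}_{n}.png","pics/tmp.png",*b,s);o.append(cv2.imread("pics/tmp.png"))
H=max(i.shape[0] for i in o)
cv2.imwrite(f"pics/{tag}.png",np.hstack([cv2.copyMakeBorder(i,0,H-i.shape[0],0,4,0) for i in o]))
E
python3 -c "
from h import *
go(461,-404,27,1.571)"; python3 look.py j1 300 100 450 300 240 150 400 330
```

```text
t3.95 pos [ 463.4 -406.7   33.7] yaw 1.573 tilt 0.005 grip 61.2 F [-2.   1.2 11.2]
   SHIFT [ 2.7 -2.4  6.7] TURN 0.002 j [-0.85  0.55 -0.2   0.82 -0.   -0.85]
```

View pics/j1.png

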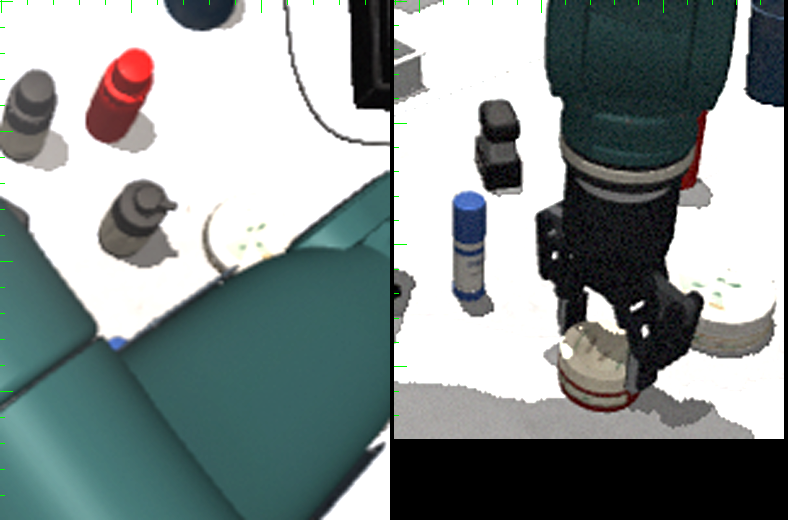

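```bash
python3 -c "
from h import *
s=390/160
for z in (5,10,15,20,25,30):
  q=proj('side',[[463.4,-406.7-41,z],[463.4,-406.7+41,z],[463.4-9,-406.7-41,z]]); print(z,((q-[240,150]+.5)*s+[394,0]).round(0).tolist())
"
```

```text
5 [[643.0, 409.0], [564.0, 343.0], [634.0, 415.0]]
10 [[643.0, 404.0], [565.0, 339.0], [635.0, 410.0]]
15 [[644.0, 400.0], [565.0, 334.0], [635.0, 406.0]]
20 [[645.0, 395.0], [565.0, 330.0], [636.0, 401.0]]
25 [[645.0, 390.0], [566.0, 325.0], [637.0, 396.0]]
30 [[646.0, 385.0], [566.0, 320.0], [637.0, 391.0]]
```

{"method": "play_rows", "body": {"targets": [[[0, 0, 0], 0, 80], [[0, 0, 0], 0, 80], [[1.5, -1.5, 4], 0, 80], [[1.5, -1.5, 8], 0, 80], [[1.5, -1.5, 8], 0, 80]]}}

```text
time_s: 4.68
position: [461.7, -405.0, 25.1]
tool_rot: [2.216, 2.221, -0.001]
force: [-0.1, -0.6, -0.0]
grip_width: 80.0
```

{"method": "play_rows", "body": {"targets": [[[0, 0, 0], 0, 80], [[0, 0, 0], 0, 50], [[0, 0, 0], 0, 50], [[0, 0, 0], 0, 50], [[0, 0, 0], 0, 50]], "squeeze": 50}}

```text
time_s: 5.3
position: [461.8, -405.1, 25.5]
tool_rot: [2.216, 2.221, -0.001]
force: [-0.5, 1.5, 5.7]
grip_width: 61.4
```

```bash
python3 look.py j2 300 100 450 300 240 150 400 330
```

```text
(no output)
```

View pics/j2.png

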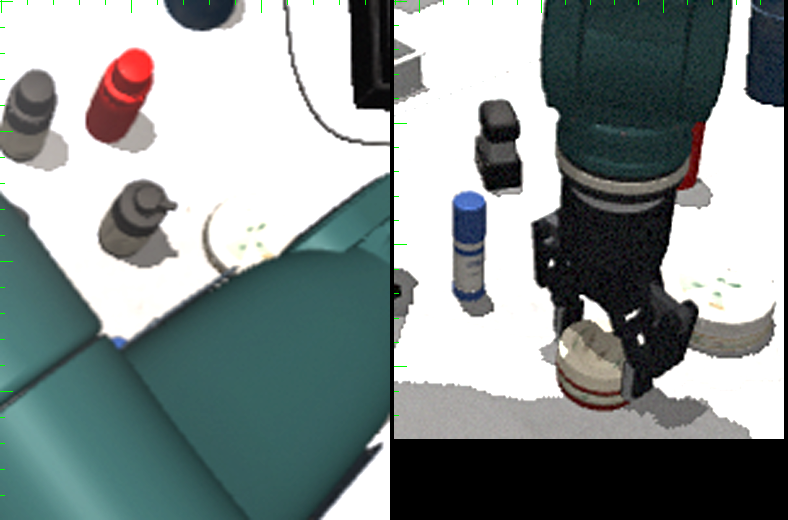

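Jar gripped (61.4 mm) with the tips lower on its side. Lift.

{"method": "play_rows", "body": {"targets": [[[0, 0, -15], 0, 50], [[0, 0, -45], 0, 50], [[0, 0, -80], 0, 50], [[0, 0, -115], 0, 50], [[0, 0, -145], 0, 50]]}}

```text
time_s: 6.02
position: [461.4, -404.6, 173.0]
tool_rot: [2.215, 2.22, -0.001]
force: [0.3, -0.8, -1.3]
grip_width: 61.3
```

```bash
python3 look.py j3 300 100 450 300 210 150 400 330; python3 -c "
from h import *
go(461,282,165,1.621)"
```

```text
t6.12 pos [ 462.3 -405.5  174.6] yaw 1.573 tilt 0.010 grip 61.0 F [-0.3 -0.2 -0.9]
   SHIFT [6.876e+02 2.000e-01 4.300e+00] TURN -0.048 j [-0.85  0.44  0.02  1.14 -0.   -0.85]
```

View pics/j3.png

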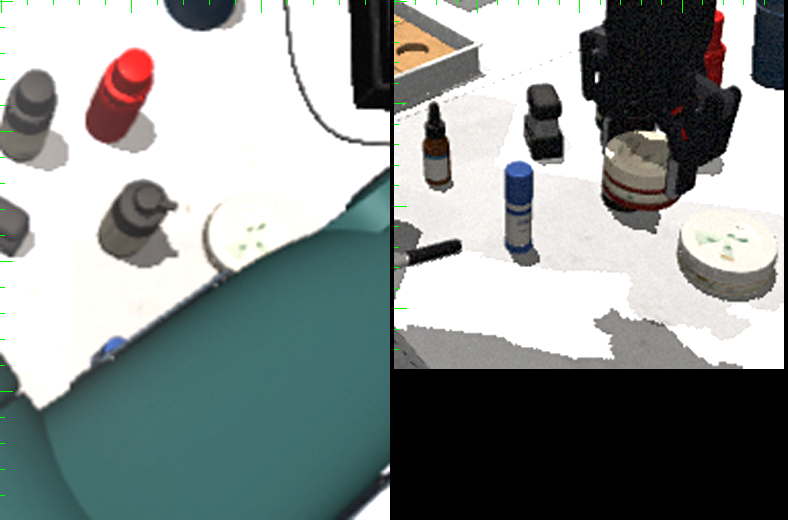

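{"method": "play_rows", "body": {"targets": [[[30, 0, 0], 0, 50], [[80, 0, 0], 0, 50], [[135, 0, 0], 0, 50], [[190, 0, 0], 0, 50], [[245, 0, 0], 0, 50]]}}

```text
time_s: 6.75
position: [461.3, -158.8, 172.8]
tool_rot: [2.212, 2.217, -0.002]
force: [1.9, 0.2, -0.7]
grip_width: 61.1
```

{"method": "play_rows", "body": {"targets": [[[55, 0, 0], 0, 50], [[110, 0, 0], 0, 50], [[165, 0, 0], 0, 50], [[220, 0, 0], 0, 50], [[275, 0, 0], 0, 50]]}}

```text
time_s: 7.38
position: [460.3, 118.0, 170.8]
tool_rot: [2.212, 2.216, -0.001]
force: [1.0, -0.3, -0.1]
grip_width: 61.5
```

```bash
python3 -c "
from h import *
go(461,282,120,1.621)"
```

```text
t7.38 pos [460.3 118.  170.8] yaw 1.573 tilt 0.010 grip 61.5 F [ 1.  -0.3 -0.1]
   SHIFT [164.4   0.7  49.5] TURN -0.048 j [ 0.08  0.22 -0.33  1.02 -0.01  0.08]
```

{"method": "play_rows", "body": {"targets": [[[50, 0.5, 0], -0.01, 50], [[100, 0.5, 0], -0.03, 50], [[145, 0.5, 5], -0.05, 50], [[164, 0.5, 20], -0.05, 50], [[164, 0.5, 40], -0.05, 50]]}}

```text
time_s: 8.0
position: [460.6, 282.6, 128.6]
tool_rot: [2.155, 2.272, -0.002]
force: [-0.7, -1.1, -1.0]
grip_width: 61.4
```

```bash
python3 look.py j4 80 130 260 260 110 100 280 230; python3 -c "
from h import *
go(461,282,34,1.621)"
```

```text
t8.10 pos [459.6 280.9 127.4] yaw 1.622 tilt 0.010 grip 60.8 F [ 0.2  0.2 -0.3]
   SHIFT [ 1.9  1.3 93.4] TURN 0.001 j [ 0.4   0.35 -0.26  0.96 -0.01  0.35]
```

View pics/j4.png

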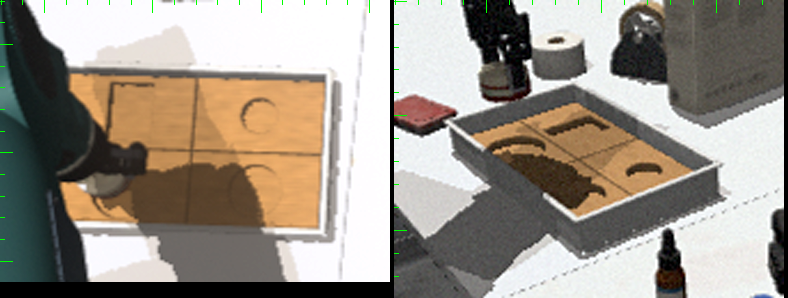

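```bash
python3 - <<'E'
from h import *
im=cv2.imread("pics/j4_side.png")
c=np.array([460,282.]);th=np.linspace(0,6.28,60)
for z in(102.5,136.5):
    P=np.c_[c[0]+31.5*np.cos(th),c[1]+31.5*np.sin(th),np.full(60,z)]
    cv2.polylines(im,[(proj("side",P)*16).round().astype(int)],True,(0,255,0),1,cv2.LINE_AA,4)
cv2.imwrite("pics/tmp.png",im);crop("pics/tmp.png","pics/j4b.png",120,90,200,160,8)
E
```

```text
(no output)
```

View pics/j4b.png

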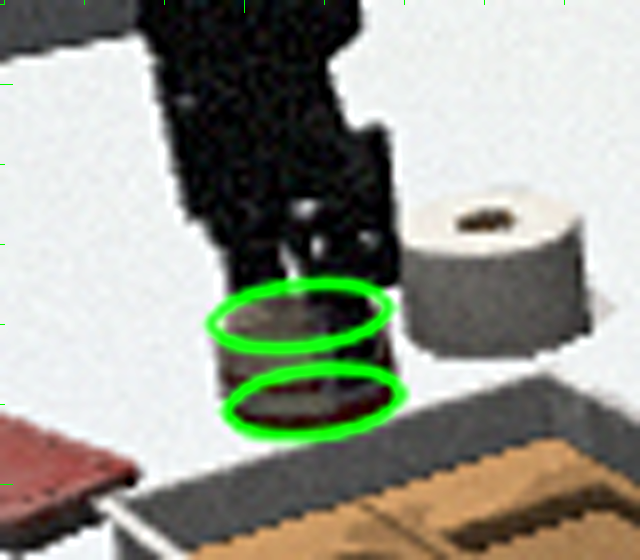

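{"method": "play_rows", "body": {"targets": [[[1.5, 1, 20], 0, 50], [[1.5, 1, 45], 0, 50], [[1.5, 1, 65], 0, 50], [[1.5, 1, 78], 0, 50], [[1.5, 1, 82], 0, 50]]}}

```text
time_s: 8.72
position: [460.7, 281.3, 45.2]
tool_rot: [2.158, 2.271, -0.008]
force: [0.0, 0.3, -1.1]
grip_width: 61.4
```

```bash
python3 look.py j5 80 130 260 260 110 100 280 230; python3 -c "
from h import *
go(461,282,34,1.621)"
```

```text
t8.82 pos [460.9 281.6  45.6] yaw 1.622 tilt 0.010 grip 61.4 F [-0.3 -0.6 -0.2]
   SHIFT [ 0.5  0.1 11.6] TURN 0.001 j [ 0.4   0.43 -0.38  0.76 -0.01  0.35]
```

View pics/j5.png

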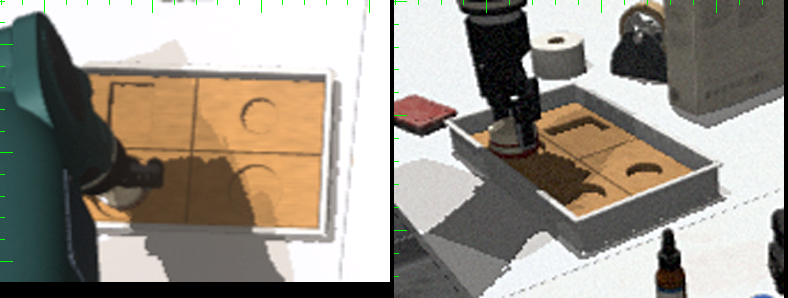

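{"method": "play_rows", "body": {"targets": [[[0.5, 0, 4], 0, 50], [[0.5, 0, 8], 0, 50], [[0.5, 0, 11], 0, 50], [[0.5, 0, 11.5], 0, 50], [[0.5, 0, 11.5], 0, 50]]}}

```text
time_s: 9.45
position: [460.9, 282.0, 34.1]
tool_rot: [2.158, 2.271, -0.007]
force: [-0.4, -0.2, -1.2]
grip_width: 61.0
```

{"method": "play_rows", "body": {"targets": [[[0, 0, 1], 0, 50], [[0, 0, 2], 0, 50], [[0, 0, 3], 0, 50], [[0, 0, 3], 0, 50], [[0, 0, 3], 0, 50]]}}

```text
time_s: 10.07
position: [461.0, 282.0, 32.5]
tool_rot: [2.157, 2.271, -0.005]
force: [-6.6, -5.0, 25.1]
grip_width: 61.8
```

```bash
python3 look.py j6 80 130 200 260 140 120 220 180
```

```text
(no output)
```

View pics/j6.png

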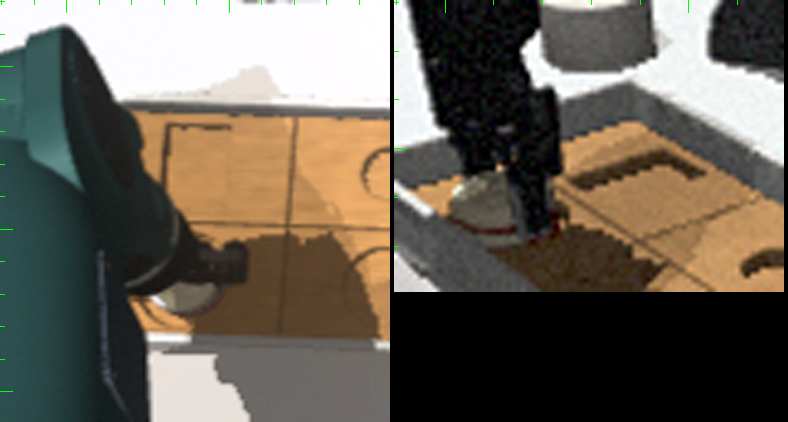

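{"method": "play_rows", "body": {"targets": [[[0, 0, -2], 0, 60], [[0, 0, -2], 0, 75], [[0, 0, -2], 0, 80], [[0, 0, -3], 0, 80], [[0, 0, -10], 0, 80]]}}

```text
time_s: 10.8
position: [460.7, 282.0, 42.4]
tool_rot: [2.158, 2.271, -0.007]
force: [1.1, 0.3, -0.0]
grip_width: 80.0
```

{"method": "play_rows", "body": {"targets": [[[0, 0, -30], 0, 80], [[0, 0, -70], 0, 80], [[0, 0, -110], 0, 80], [[0, 0, -150], 0, 80], [[-20, 0, -180], 0, 80]]}}

```text
time_s: 11.42
position: [461.2, 264.1, 224.7]
tool_rot: [2.156, 2.272, -0.004]
force: [0.4, -0.4, 0.4]
grip_width: 80.2
```

```bash
python3 -c "
from h import *
go(573,-150,200,2.68)"
```

```text
t11.43 pos [461.2 264.1 224.7] yaw 1.623 tilt 0.010 grip 80.2 F [ 0.4 -0.4  0.4]
   SHIFT [-419.2   89.7   28.8] TURN -1.057 j [ 0.37  0.28 -0.09  1.2  -0.01  0.32]
```

{"method": "play_rows", "body": {"targets": [[[-50, 10, 0], -0.1, 80], [[-105, 20, 0], -0.25, 80], [[-160, 32, 0], -0.4, 80], [[-215, 44, 0], -0.55, 80], [[-270, 56, 0], -0.7, 80]]}}

```text
time_s: 12.05
position: [531.5, -4.4, 227.9]
tool_rot: [1.239, 2.878, -0.009]
force: [1.6, 0.6, -0.1]
grip_width: 80.3
```

```bash
python3 look.py j7 80 130 260 260 130 120 260 220; python3 - <<'E'
from h import *
go(573,-150,200,2.68)
# stamp hull check top image 0
im=cv2.imread("pics/top0.png")
a=1.11
for da in (0,):
  y=np.array([np.cos(a+da),np.sin(a+da)]);x=np.array([y[1],-y[0]]);c=np.array([572.5,-150])
  for z,w,l,col in((74,34,54,(0,255,0)),(30,39,58,(0,255,255)),(0,39,58,(0,0,255))):
    P=np.array([[*(c+sx*w/2*x+sy*l/2*y),z] for sx,sy in((1,1),(1,-1),(-1,-1),(-1,1))])
    cv2.polylines(im,[(proj("top",P)*16).round().astype(int)],True,col,1,cv2.LINE_AA,4)
cv2.imwrite("pics/tmp.png",im);crop("pics/tmp.png","pics/st.png",275,165,325,205,12)
E
```

```text
t12.15 pos [532.3  -6.9 227.5] yaw 2.325 tilt 0.011 grip 80.0 F [0.5 1.1 1.1]
   SHIFT [-131.9  -68.3   29.1] TURN -0.355 j [-0.16  0.28 -0.08  1.2  -0.01 -0.92]
```

View pics/j7.png

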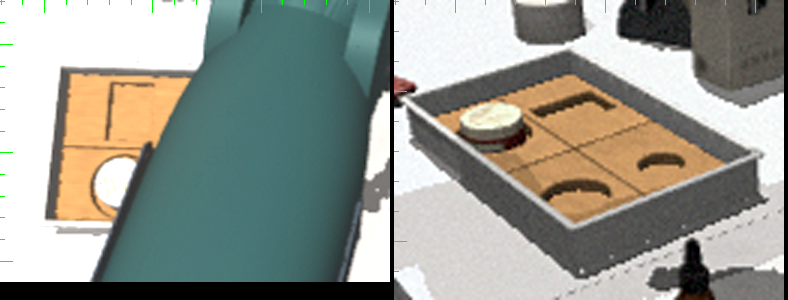

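View pics/st.png

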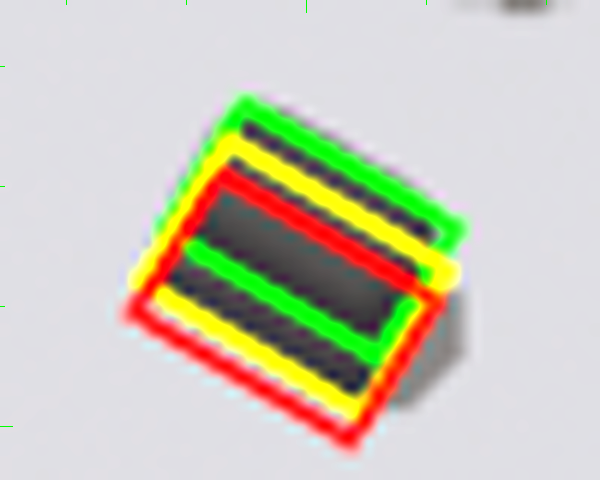

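{"method": "play_rows", "body": {"targets": [[[-35, -18, 0], -0.09, 80], [[-75, -39, 0], -0.2, 80], [[-115, -60, 10], -0.3, 80], [[-132, -68, 30], -0.355, 70], [[-132, -68, 50], -0.355, 70]]}}

```text
time_s: 12.78
position: [573.7, -151.2, 178.7]
tool_rot: [0.719, 3.05, -0.013]
force: [-0.3, -0.1, -0.5]
grip_width: 70.2
```

```bash
python3 look.py s1 250 130 400 260 220 140 360 280; python3 -c "
from h import *
go(572.5,-150,66,2.68)"
```

```text
t12.88 pos [ 572.5 -149.7  177.6] yaw 2.679 tilt 0.009 grip 70.4 F [0.2 0.  0.2]
   SHIFT [  0.6   0.4 111.6] TURN -0.001 j [-0.39  0.4  -0.03  1.13 -0.01 -1.5 ]
```

View pics/s1.png

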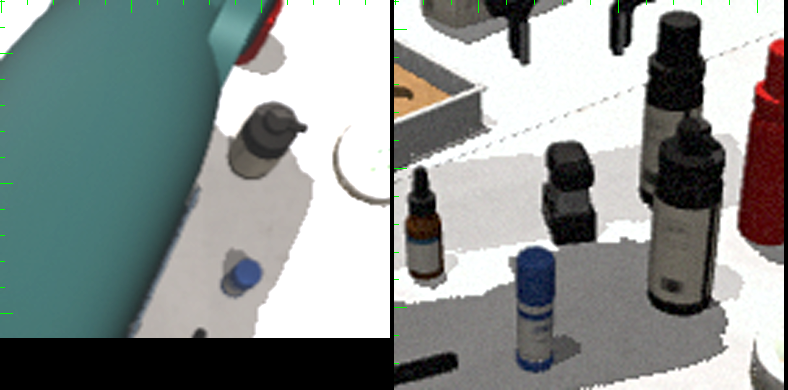

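{"method": "play_rows", "body": {"targets": [[[0.5, 0.5, 25], 0, 70], [[0.5, 0.5, 60], 0, 70], [[0.5, 0.5, 92], 0, 70], [[0.5, 0.5, 110], 0, 70], [[0.5, 0.5, 116], 0, 70]]}}

```text
time_s: 13.5
position: [572.6, -149.5, 61.7]
tool_rot: [0.719, 3.054, -0.011]
force: [-0.5, -0.1, 0.4]
grip_width: 70.3
```

```bash
python3 look.py s2 250 130 400 260 240 140 340 260; python3 -c "
from h import *
go(572.5,-150,61,2.68)"
```

```text
t13.60 pos [ 572.9 -149.7   62.2] yaw 2.679 tilt 0.009 grip 69.6 F [-0.1  0.4 -0.2]
   SHIFT [ 0.2 -0.4  1.2] TURN -0.001 j [-0.39  0.49 -0.23  0.85 -0.01 -1.5 ]
```

View pics/s2.png

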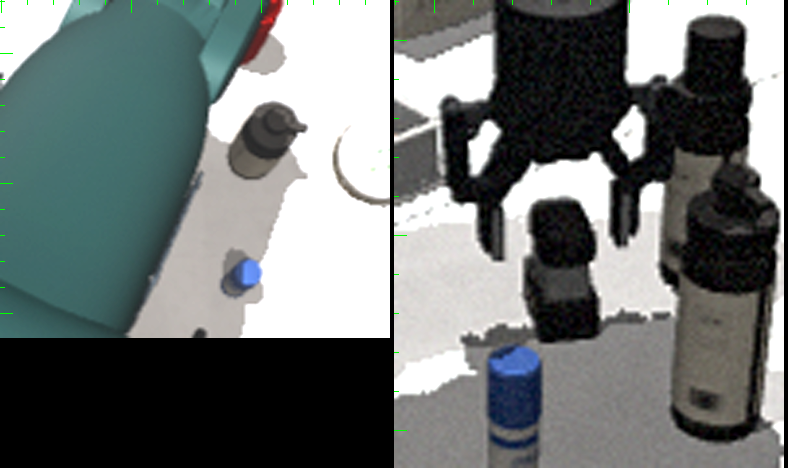

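{"method": "play_rows", "body": {"targets": [[[0, 0, 2], 0, 50], [[0, 0, 2], 0, 30], [[0, 0, 2], 0, 20], [[0, 0, 2], 0, 20], [[0, 0, 2], 0, 20]], "squeeze": 50}}

```text
time_s: 14.22
position: [573.2, -149.9, 61.0]
tool_rot: [0.719, 3.052, -0.012]
force: [-1.1, 0.5, 6.3]
grip_width: 32.7
```

```bash
python3 look.py s3 250 130 400 260 240 140 340 260
```

```text
(no output)
```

View pics/s3.png

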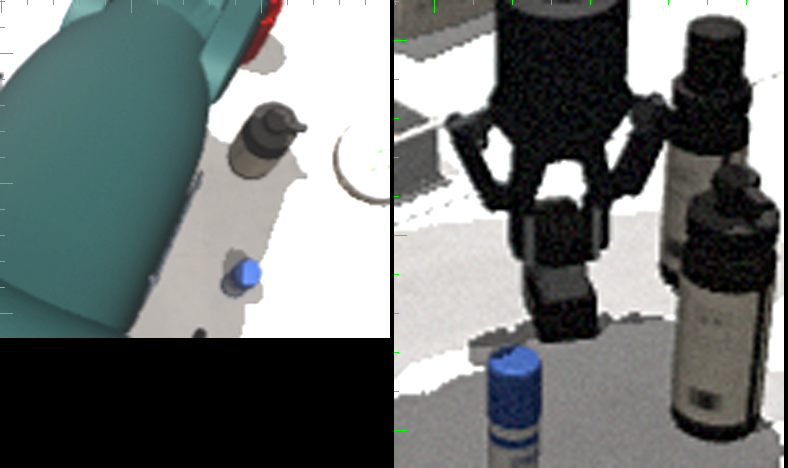

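{"method": "play_rows", "body": {"targets": [[[0, 0, -15], 0, 20], [[0, 0, -40], 0, 20], [[0, 0, -70], 0, 20], [[0, 0, -100], 0, 20], [[0, 0, -115], 0, 20]]}}

```text
time_s: 14.95
position: [573.2, -149.0, 178.4]
tool_rot: [0.718, 3.05, -0.012]
force: [0.3, -0.6, -2.4]
grip_width: 32.6
```

```bash
python3 -c "
from h import *
go(557.5,287.3,175,1.621)"; python3 look.py s4 250 130 400 260 240 120 340 240
```

```text
t14.95 pos [ 573.2 -149.   178.4] yaw 2.679 tilt 0.012 grip 32.6 F [ 0.3 -0.6 -2.4]
   SHIFT [208.8 383.5  -0.9] TURN 1.058 j [-0.39  0.4  -0.03  1.13 -0.01 -1.5 ]
```

View pics/s4.png

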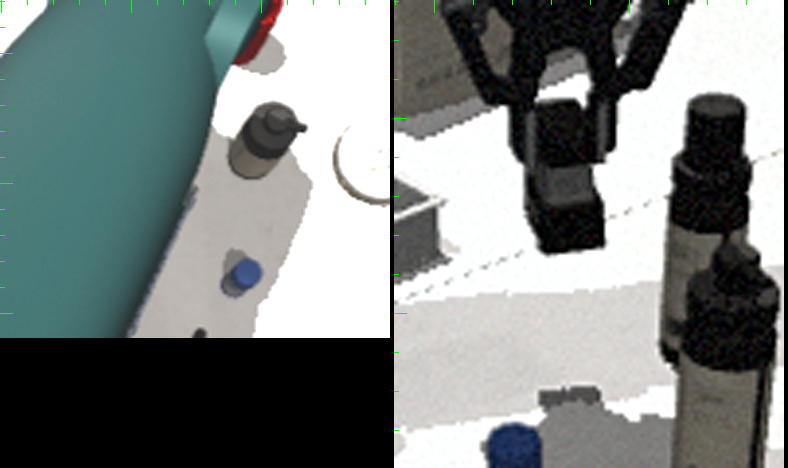

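{"method": "play_rows", "body": {"targets": [[[18, 33, 0], 0.08, 20], [[42, 77, 0], 0.2, 20], [[67, 122, 0], 0.33, 20], [[92, 168, 0], 0.46, 20], [[117, 214, 0], 0.59, 20]]}}

```text
time_s: 15.68
position: [563.4, 96.2, 174.2]
tool_rot: [1.579, 2.705, -0.009]
force: [1.1, 0.2, -1.4]
grip_width: 32.6
```

```bash
python3 -c "
from h import *
go(557.5,287.3,150,1.621)"
```

```text
t15.68 pos [563.4  96.2 174.2] yaw 2.085 tilt 0.011 grip 32.6 F [ 1.1  0.2 -1.4]
   SHIFT [169.6  88.8  22.3] TURN 0.464 j [ 0.03  0.37 -0.09  1.1  -0.01 -0.48]
```

{"method": "play_rows", "body": {"targets": [[[45, 24, 0], 0.13, 20], [[95, 50, 0], 0.27, 20], [[140, 74, 0], 0.4, 20], [[170, 89, 0], 0.464, 20], [[170, 89, 20], 0.464, 20]]}}

```text
time_s: 16.3
position: [557.3, 290.2, 151.6]
tool_rot: [2.156, 2.271, -0.004]
force: [0.2, -0.4, -1.6]
grip_width: 32.7
```

```bash
python3 -c "
from h import *
go(557.5,287.3,69,1.621)"; python3 look.py s5 80 130 260 260 130 90 250 190
```

```text
t16.30 pos [557.3 290.2 151.6] yaw 1.622 tilt 0.011 grip 32.7 F [ 0.2 -0.4 -1.6]
   SHIFT [-2.2 -0.4 82.6] TURN 0.001 j [ 0.36  0.48  0.03  1.12 -0.01  0.3 ]
```

View pics/s5.png

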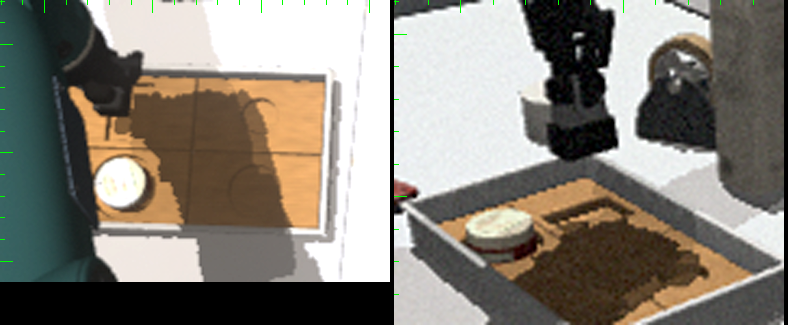

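{"method": "play_rows", "body": {"targets": [[[-2, -0.5, 15], 0, 20], [[-2, -0.5, 35], 0, 20], [[-2, -0.5, 50], 0, 20], [[-2, -0.5, 57], 0, 20], [[-2, -0.5, 58], 0, 20]]}}

```text
time_s: 17.02
position: [555.7, 285.0, 91.3]
tool_rot: [2.159, 2.271, -0.012]
force: [0.6, 1.6, -0.4]
grip_width: 32.8
```

```bash
python3 -c "
from h import *
go(557.5,287.3,69,1.621)"; python3 look.py s6 80 130 200 230 160 100 230 170
```

```text
t17.02 pos [555.7 285.   91.3] yaw 1.621 tilt 0.011 grip 32.8 F [ 0.6  1.6 -0.4]
   SHIFT [ 2.4  1.9 22.3] TURN 0.000 j [ 0.35  0.52 -0.08  0.98 -0.01  0.3 ]
```

View pics/s6.png

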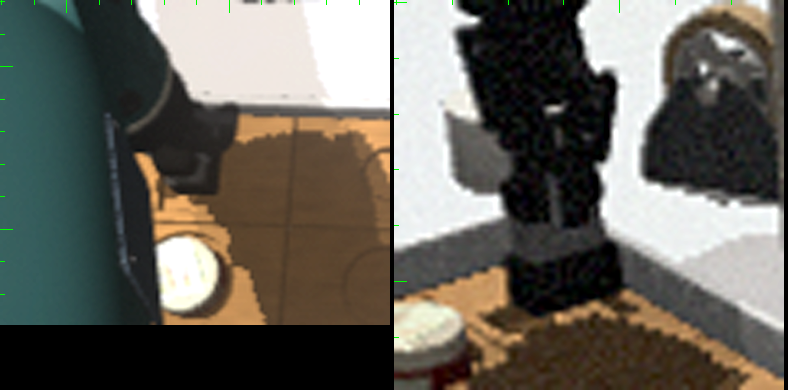

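```bash
python3 - <<'E'
from h import *
im=cv2.imread("pics/s6_side.png")
a=.05;y=np.array([np.cos(a),np.sin(a)]);x=np.array([y[1],-y[0]])
def dr(c,z,w,l,col):
    P=np.array([[*(c+sx*w/2*x+sy*l/2*y),z] for sx,sy in((1,1),(1,-1),(-1,-1),(-1,1))])
    cv2.polylines(im,[(proj("side",P)*16).round().astype(int)],True,col,1,cv2.LINE_AA,4)
dr(np.array([555.7,285]),30,39,58,(0,255,0))
dr(np.array([557.5,287.3]),19,56,76,(0,0,255))
cv2.imwrite("pics/tmp.png",im);crop("pics/tmp.png","pics/s6b.png",160,110,230,180,8)
E
```

```text
(no output)
```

View pics/s6b.png

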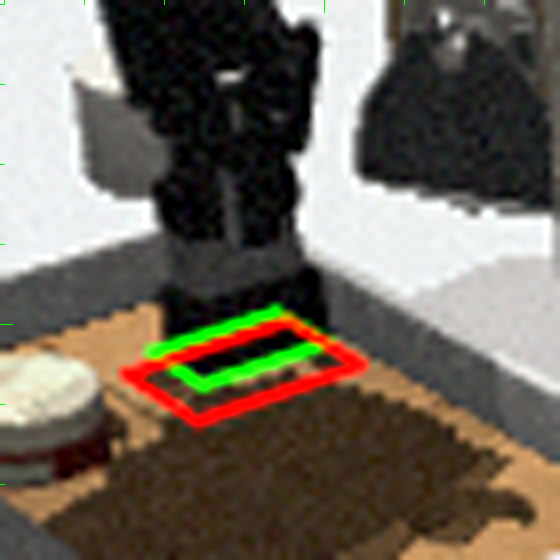

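{"method": "play_rows", "body": {"targets": [[[1.2, 1, 5], 0, 20], [[2.4, 1.9, 10], 0, 20], [[2.4, 1.9, 10], 0, 20], [[2.4, 1.9, 10], 0, 20], [[2.4, 1.9, 10], 0, 20]]}}

```text
time_s: 17.75
position: [557.8, 287.6, 82.0]
tool_rot: [2.158, 2.271, -0.011]
force: [-0.6, 1.3, -1.8]
grip_width: 33.0
```

```bash
python3 - <<'E'
from h import *
go(557.5,287.3,69,1.621)
cv2.imwrite("pics/s7.png",vision.capture("side"))
o=sensors.get_obs()["position"]
out=[]
for f,c,z0,ang,box in(("pics/side0.png",np.array([572.5,-150.]),0,1.11,(260,180,330,240)),("pics/s7.png",np.array(o[:2]),o[2]-61,.05,(160,120,230,180))):
    im=cv2.imread(f);y=np.array([np.cos(ang),np.sin(ang)]);x=np.array([y[1],-y[0]])
    for z in(z0,z0+30):
        P=np.array([[*(c+sx*39/2*x+sy*58/2*y),z] for sx,sy in((1,1),(1,-1),(-1,-1),(-1,1))])
        cv2.polylines(im,[(proj("side",P)*16).round().astype(int)],True,(0,255,0),1,cv2.LINE_4,4)
    cv2.imwrite("pics/tmp.png",im);crop("pics/tmp.png","pics/tmp2.png",*box,5.6);out.append(cv2.imread("pics/tmp2.png"))
cv2.imwrite("pics/s7b.png",np.hstack(out))
E
```

```text
t17.75 pos [557.8 287.6  82. ] yaw 1.622 tilt 0.011 grip 33.0 F [-0.6  1.3 -1.8]
   SHIFT [-0.1 -0.3 13. ] TURN 0.001 j [ 0.35  0.53 -0.09  0.96 -0.01  0.3 ]
```

View pics/s7b.png

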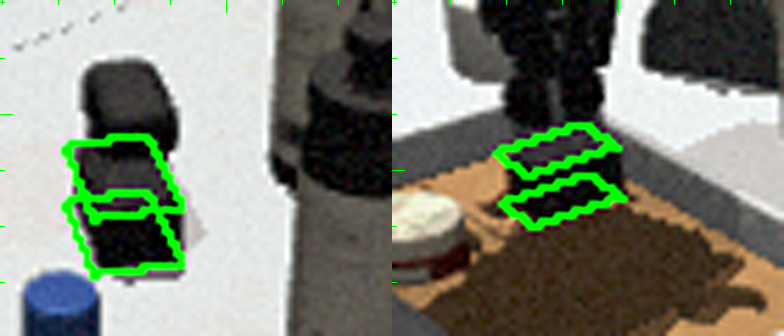

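{"method": "play_rows", "body": {"targets": [[[0, 0, 4], 0, 20], [[0, 0, 8], 0, 20], [[0, 0, 11], 0, 20], [[0, 0, 13], 0, 20], [[0, 0, 13], 0, 20]]}}

```text
time_s: 18.42
position: [557.7, 287.4, 68.8]
tool_rot: [2.158, 2.271, -0.011]
force: [0.2, -0.1, -1.2]
grip_width: 32.9
```

{"method": "play_rows", "body": {"targets": [[[0, 0, 1], 0, 20], [[0, 0, 2], 0, 20], [[0, 0, 2], 0, 20], [[0, 0, 2], 0, 20], [[0, 0, 2], 0, 20]]}}

```text
time_s: 19.05
position: [558.2, 287.5, 68.1]
tool_rot: [2.158, 2.27, -0.009]
force: [-3.3, -2.6, 12.4]
grip_width: 32.4
```

```bash
python3 look.py s8 80 130 200 230 160 100 230 170
```

```text
(no output)
```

View pics/s8.png

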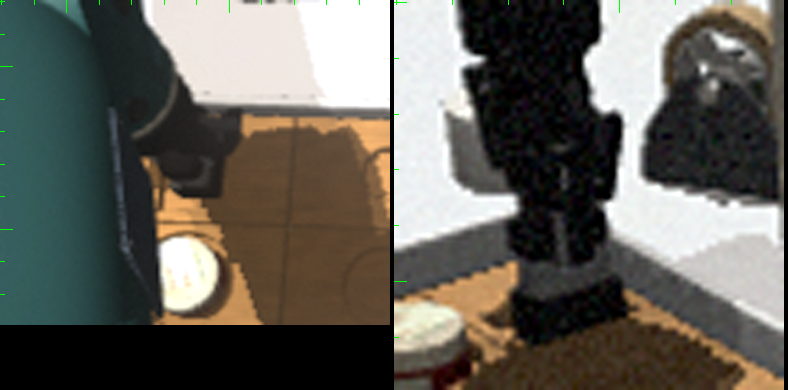

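Contact at 68 mm, as expected for the recess floor. Release and rise.

{"method": "play_rows", "body": {"targets": [[[0, 0, 0], 0, 45], [[0, 0, 0], 0, 65], [[0, 0, 0], 0, 75], [[0, 0, 0], 0, 75], [[0, 0, -8], 0, 75]]}}

```text
time_s: 19.77
position: [557.9, 287.4, 75.8]
tool_rot: [2.158, 2.27, -0.01]
force: [-0.7, -0.0, -0.5]
grip_width: 75.3
```

{"method": "play_rows", "body": {"targets": [[[0, 0, -30], 0, 75], [[0, 0, -70], 0, 75], [[0, 0, -115], 0, 75], [[-30, 0, -150], 0, 75], [[-80, 0, -160], 0, 75]]}}

```text
time_s: 20.4
position: [562.2, 209.5, 239.5]
tool_rot: [2.154, 2.271, -0.006]
force: [0.2, -0.9, -0.1]
grip_width: 74.8
```

```bash
python3 look.py s9 80 130 260 260 130 100 260 220;python3 -c "
from h import *
go(441,-128,200,1.571)"
```

```text
t20.50 pos [562.3 206.2 239. ] yaw 1.619 tilt 0.012 grip 75.0 F [0.9 1.  1.3]
   SHIFT [-327.5 -137.4   42.2] TURN 0.048 j [ 0.22  0.39  0.12  1.3  -0.01  0.17]
```

View pics/s9.png

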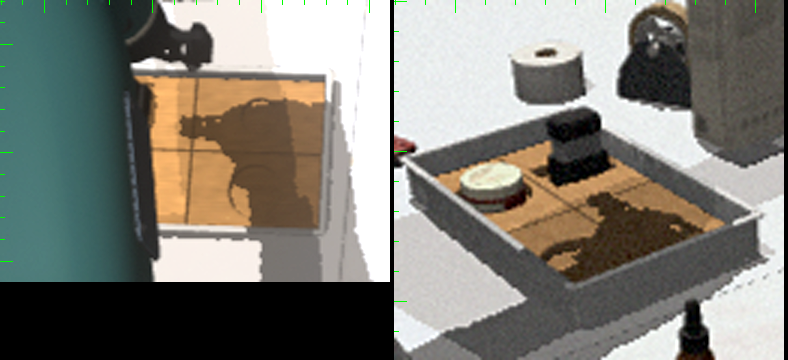

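{"method": "play_rows", "body": {"targets": [[[-55, -20, 0], 0.01, 75], [[-115, -45, 0], 0.02, 75], [[-175, -72, 0], 0.03, 75], [[-235, -100, 0], 0.04, 75], [[-290, -123, 10], 0.048, 75]]}}

```text
time_s: 21.12
position: [455.2, -84.0, 233.6]
tool_rot: [2.212, 2.212, -0.006]
force: [1.7, -0.1, -0.2]
grip_width: 74.9
```

```bash
python3 -c "
from h import *
go(440.5,-128,150,1.571)"
```

```text
t21.12 pos [455.2 -84.  233.6] yaw 1.571 tilt 0.014 grip 74.9 F [ 1.7 -0.1 -0.2]
   SHIFT [-43.  -15.3  84. ] TURN -0.000 j [-0.35  0.16 -0.23  1.17 -0.01 -0.35]
```

{"method": "play_rows", "body": {"targets": [[[-25, -8, 10], 0, 75], [[-43, -15, 30], 0, 75], [[-43, -15, 60], 0, 75], [[-43, -15, 84], 0, 75], [[-43, -15, 84], 0, 75]]}}

```text
time_s: 21.75
position: [440.1, -127.5, 149.2]
tool_rot: [2.214, 2.214, -0.007]
force: [-0.1, 0.9, 0.2]
grip_width: 75.0
```

```bash
python3 -c "
from h import *
go(440.5,-128,54,1.571)"; python3 look.py d1 260 190 380 260 190 150 290 270
```

```text
t21.75 pos [ 440.1 -127.5  149.2] yaw 1.571 tilt 0.012 grip 75.0 F [-0.1  0.9  0.2]
   SHIFT [ 0.5  0.  95.2] TURN -0.000 j [-0.46  0.2  -0.41  0.95 -0.01 -0.46]
```

View pics/d1.png

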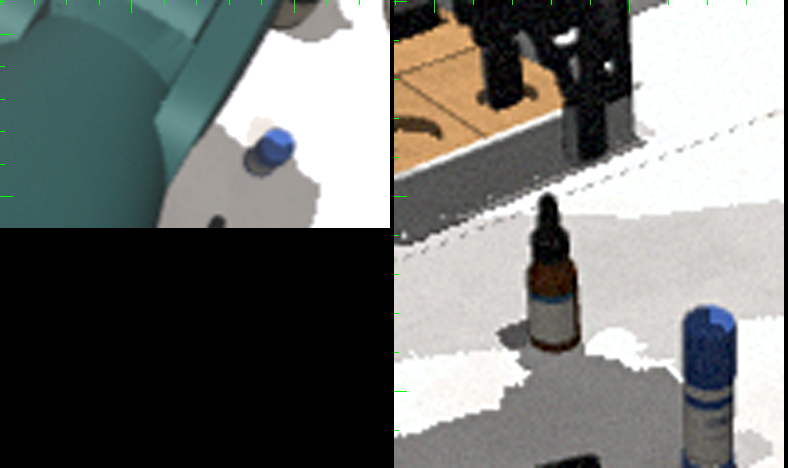

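{"method": "play_rows", "body": {"targets": [[[0.5, 0, 25], 0, 75], [[0.5, 0, 55], 0, 75], [[0.5, 0, 80], 0, 75], [[0.5, 0, 92], 0, 75], [[0.5, 0, 95], 0, 75]]}}

```text
time_s: 22.48
position: [442.2, -128.7, 56.2]
tool_rot: [2.211, 2.212, -0.005]
force: [-0.7, 0.5, -0.1]
grip_width: 75.0
```

```bash
python3 -c "
from h import *
go(440.5,-128,54,1.571)"; python3 look.py d2 260 190 380 260 200 160 270 260
```

```text
t22.48 pos [ 442.2 -128.7   56.2] yaw 1.571 tilt 0.014 grip 75.0 F [-0.7  0.5 -0.1]
   SHIFT [ 0.7 -1.7  2.2] TURN 0.000 j [-0.46  0.3  -0.57  0.68 -0.01 -0.46]
```

View pics/d2.png

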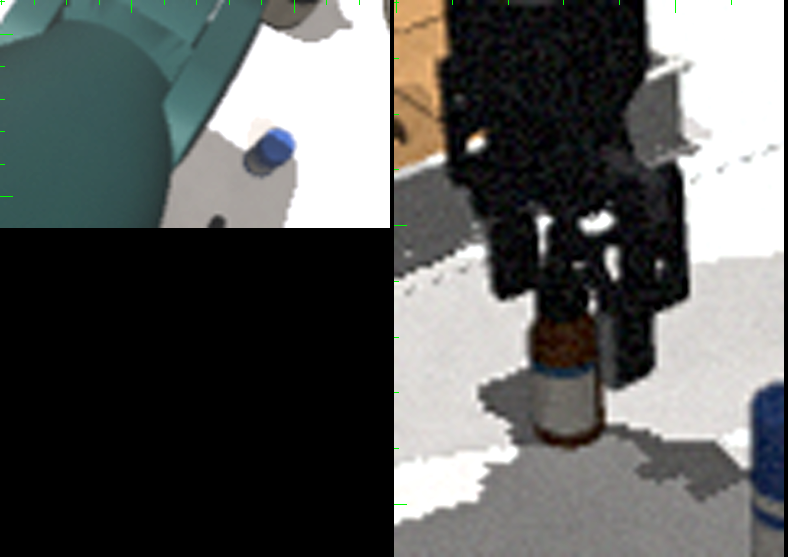

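{"method": "play_rows", "body": {"targets": [[[0.5, -1.5, 2], 0, 75], [[0.5, -1.5, 2], 0, 50], [[0.5, -1.5, 2], 0, 30], [[0.5, -1.5, 2], 0, 15], [[0.5, -1.5, 2], 0, 15]], "squeeze": 40}}

```text
time_s: 23.2
position: [440.9, -128.3, 54.7]
tool_rot: [2.211, 2.212, -0.005]
force: [-0.1, 1.0, 6.3]
grip_width: 28.7
```

{"method": "play_rows", "body": {"targets": [[[0, 0, 0], 0, 15], [[0, 0, -15], 0, 15], [[0, 0, -40], 0, 15], [[0, 0, -70], 0, 15], [[0, 0, -100], 0, 15]]}}

```text
time_s: 23.82
position: [439.9, -127.0, 155.5]
tool_rot: [2.211, 2.212, -0.005]
force: [-0.2, -1.1, -1.3]
grip_width: 28.7
```

```bash
python3 -c "
from h import *
go(565.8,123,160,1.621)"; python3 look.py d3 260 190 380 260 190 130 270 240
```

```text
t23.82 pos [ 439.9 -127.   155.5] yaw 1.571 tilt 0.015 grip 28.7 F [-0.2 -1.1 -1.3]
   SHIFT [249.8 126.1  -6.7] TURN -0.050 j [-0.45  0.19 -0.41  0.96 -0.01 -0.46]
```

View pics/d3.png

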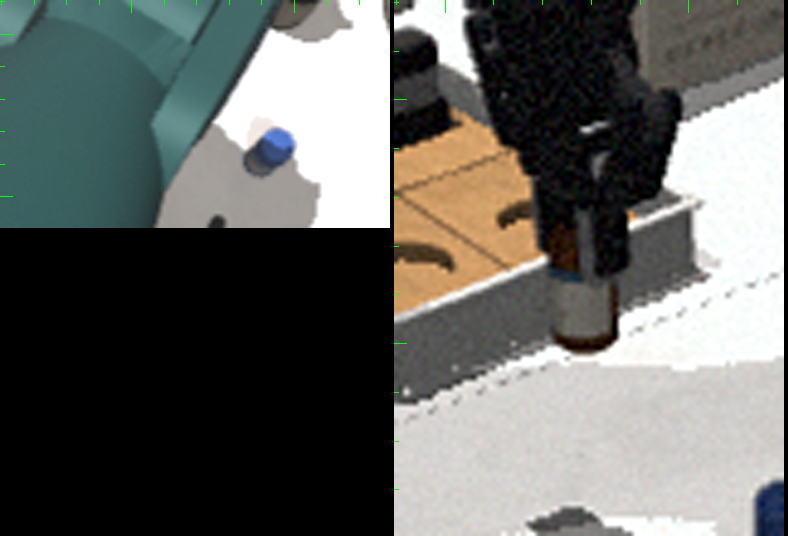

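{"method": "play_rows", "body": {"targets": [[[35, 18, 0], -0.01, 15], [[90, 45, 0], -0.02, 15], [[145, 73, 0], -0.03, 15], [[200, 100, 0], -0.04, 15], [[250, 126, 0], -0.05, 15]]}}

```text
time_s: 24.55
position: [567.5, 124.6, 153.9]
tool_rot: [2.151, 2.265, -0.005]
force: [0.5, -0.8, 0.1]
grip_width: 28.6
```

```bash
python3 -c "
from h import *
go(565.8,123,90,1.621)"
```

```text
t24.55 pos [567.5 124.6 153.9] yaw 1.622 tilt 0.018 grip 28.6 F [ 0.5 -0.8  0.1]
   SHIFT [-0.5 -2.4 63.9] TURN 0.001 j [ 0.08  0.4  -0.11  1.06 -0.02  0.03]
```

{"method": "play_rows", "body": {"targets": [[[-0.5, -2.5, 20], 0, 15], [[-0.5, -2.5, 42], 0, 15], [[-0.5, -2.5, 58], 0, 15], [[-0.5, -2.5, 64], 0, 15], [[-0.5, -2.5, 64], 0, 15]]}}

```text
time_s: 25.18
position: [565.5, 123.0, 89.5]
tool_rot: [2.152, 2.265, -0.006]
force: [-0.4, 0.6, -1.4]
grip_width: 28.5
```

```bash
python3 - <<'E'
from h import *
go(565.8,123,62,1.621)
cv2.imwrite("pics/d4.png",vision.capture("side"))
im=cv2.imread("pics/d4.png");o=sensors.get_obs()["position"];th=np.linspace(0,6.28,60)
for c,r,z,col in((o[:2],15,o[2]-54.7,(0,255,0)),((565.8,123.),23,19,(0,0,255))):
    P=np.c_[c[0]+r*np.cos(th),c[1]+r*np.sin(th),np.full(60,z)]
    cv2.polylines(im,[(proj("side",P)*16).round().astype(int)],True,col,1,cv2.LINE_4,4)
cv2.imwrite("pics/tmp.png",im);crop("pics/tmp.png","pics/d4b.png",180,120,260,190,8)
E
```

```text
t25.18 pos [565.5 123.   89.5] yaw 1.622 tilt 0.018 grip 28.5 F [-0.4  0.6 -1.4]
   SHIFT [ 0.4  0.1 27.5] TURN 0.001 j [ 0.08  0.44 -0.23  0.9  -0.02  0.03]
```

View pics/d4b.png

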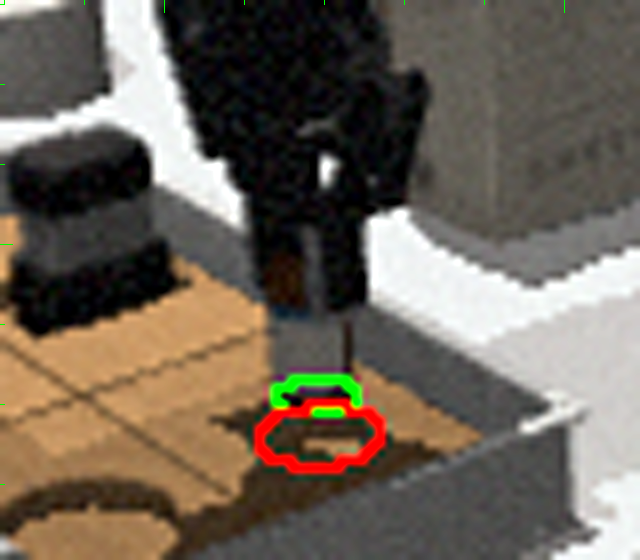

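Dropper lies over its recess, dead on. Descend.

{"method": "play_rows", "body": {"targets": [[[0.4, 0, 7], 0, 15], [[0.4, 0, 15], 0, 15], [[0.4, 0, 22], 0, 15], [[0.4, 0, 26], 0, 15], [[0.4, 0, 27], 0, 15]]}}

```text
time_s: 25.85
position: [565.9, 123.0, 62.7]
tool_rot: [2.152, 2.265, -0.005]
force: [0.6, -1.1, -0.3]
grip_width: 29.0
```

{"method": "play_rows", "body": {"targets": [[[0, 0, 1], 0, 15], [[0, 0, 2], 0, 15], [[0, 0, 2], 0, 15], [[0, 0, 2], 0, 15], [[0, 0, 2], 0, 15]]}}

```text
time_s: 26.48
position: [566.4, 123.1, 61.7]
tool_rot: [2.151, 2.264, -0.004]
force: [-1.5, 0.3, 9.7]
grip_width: 28.5
```

{"method": "play_rows", "body": {"targets": [[[0, 0, 0], 0, 35], [[0, 0, 0], 0, 50], [[0, 0, 0], 0, 65], [[0, 0, 0], 0, 70], [[0, 0, -8], 0, 70]]}}

```text
time_s: 27.1
position: [565.9, 123.1, 69.5]
tool_rot: [2.152, 2.265, -0.005]
force: [0.1, 0.4, 0.7]
grip_width: 70.3
```

{"method": "play_rows", "body": {"targets": [[[0, 0, -30], 0, 70], [[0, 0, -70], 0, 70], [[0, 0, -115], 0, 70], [[0, 0, -160], 0, 70], [[-20, 10, -200], 0, 70]]}}

```text
time_s: 27.72
position: [574.3, 107.2, 272.4]
tool_rot: [2.149, 2.266, -0.003]
force: [0.8, -0.1, 0.0]
grip_width: 69.9
```

```bash
python3 -c "
from h import *
go(679,-169,260,1.571)"; python3 look.py d5 80 130 260 260 130 100 260 220
```

```text
t27.73 pos [574.3 107.2 272.4] yaw 1.624 tilt 0.019 grip 69.9 F [ 0.8 -0.1  0. ]
   SHIFT [-281.1   89.8   17.6] TURN 0.053 j [ 0.05  0.35  0.15  1.36 -0.01 -0.  ]
```

View pics/d5.png

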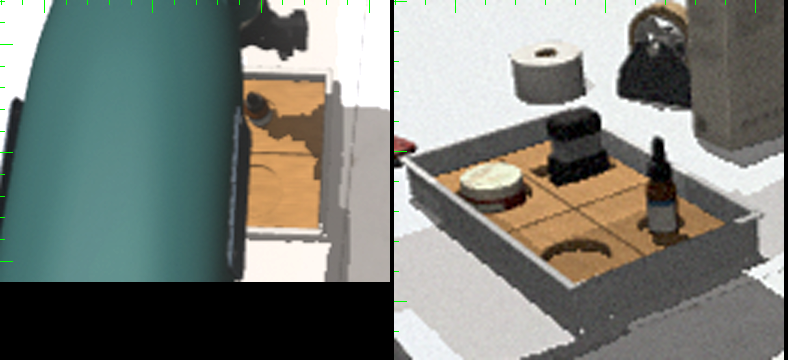

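{"method": "play_rows", "body": {"targets": [[[-40, 12, 0], 0.08, 75], [[-95, 28, 0], 0.18, 75], [[-150, 45, 0], 0.3, 75], [[-205, 63, 0], 0.42, 80], [[-260, 82, 0], 0.52, 80]]}}

```text
time_s: 28.45
position: [671.7, -151.6, 279.7]
tool_rot: [2.662, 1.627, 0.011]
force: [1.1, 0.0, 0.2]
grip_width: 80.0
```

```bash
python3 -c "
from h import *
go(679,-169,230,1.1)"; python3 look.py c1 80 130 260 260 250 50 400 250
```

```text
t28.45 pos [ 671.7 -151.6  279.7] yaw 1.097 tilt 0.023 grip 80.0 F [1.1 0.  0.2]
   SHIFT [-11.9  13.4  50. ] TURN -0.003 j [-0.34  0.55  0.5   1.5  -0.01  0.14]
```

View pics/c1.png

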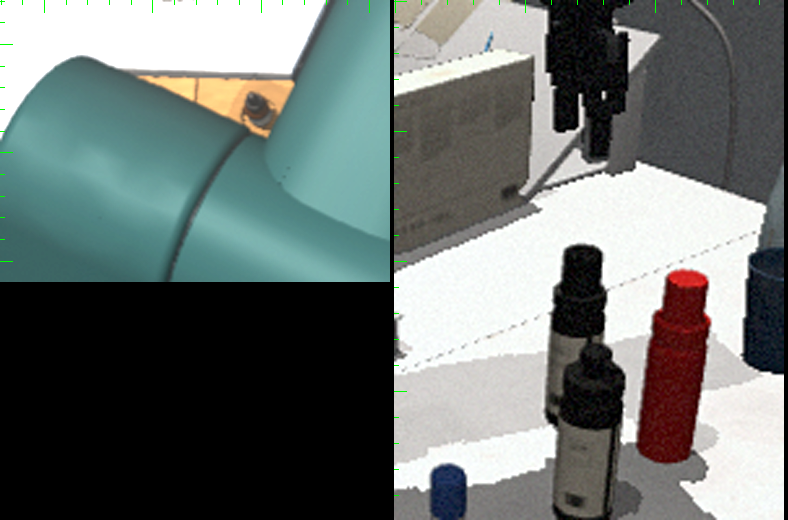

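{"method": "play_rows", "body": {"targets": [[[-6, 7, 5], 0, 85], [[-12, 13.5, 20], 0, 85], [[-12, 13.5, 40], 0, 85], [[-12, 13.5, 55], 0, 85], [[-12, 13.5, 60], 0, 85]]}}

```text
time_s: 29.18
position: [679.2, -171.8, 216.7]
tool_rot: [2.666, 1.625, 0.007]
force: [0.0, -0.1, -0.1]
grip_width: 84.9
```

```bash
python3 -c "
from h import *
go(679,-169,152,1.1)"; python3 look.py c2 260 80 380 200 280 70 380 210
```

```text
t29.18 pos [ 679.2 -171.8  216.7] yaw 1.095 tilt 0.020 grip 84.9 F [ 0.  -0.1 -0.1]
   SHIFT [ 2.8 -2.7 64.7] TURN -0.005 j [-0.36  0.58  0.38  1.35 -0.01  0.11]
```

View pics/c2.png

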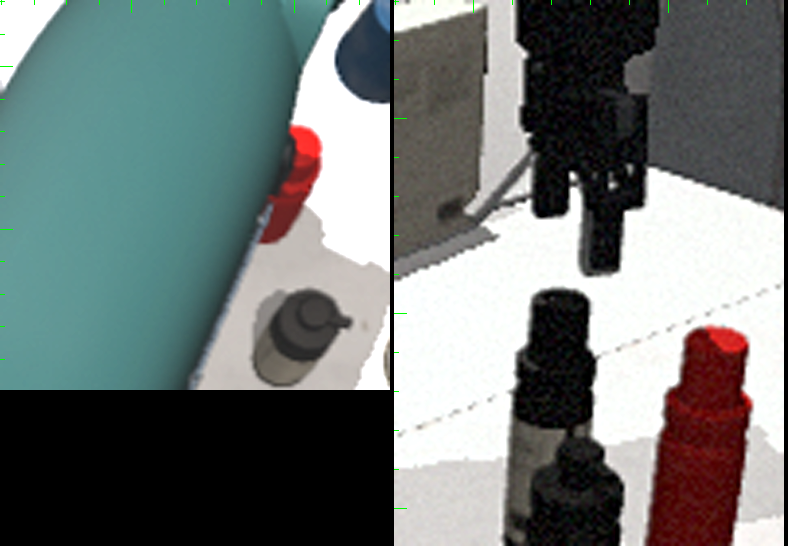

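```bash
python3 - <<'E'
from h import *
j=np.array([np.cos(1.095),np.sin(1.095)])
c=np.array([679.2,-171.8])
P=[[*(c+48*j),213],[*(c-48*j),213],[*c,213],[679,-169,177],[676,-170,177],[679,-169,0]]
q=proj("side",P);print(q.round(1)); print(((q-[280,70]+.5)*3.9+[394,0]).round(0))
# open/capped clean silhouettes: cap centre line in both views
for f,n,box in(("pics/top0.png","top",(300,120,325,140)),("pics/side0.png","side",(308,140,336,165))):
    im=cv2.imread(f);g=cv2.cvtColor(im,cv2.COLOR_BGR2GRAY)
    x0,y0,x1,y1=box
    for y in range(y0,y1,2):
        xs=np.where(g[y,x0:x1]<70)[0]
        if len(xs):print(n,y,x0+xs[0],x0+xs[-1],end="; ")
    print()
E
```

```text
[[318.7 124.6]
 [332.1 140.4]
 [325.1 132.2]
 [322.9 146.4]
 [322.3 146.8]
 [317.7 209.8]]
[[547. 215.]
 [599. 277.]
 [572. 244.]
 [563. 300.]
 [561. 302.]
 [543. 547.]]
top 128 310 317; top 130 308 319; top 132 306 320; top 134 305 320; top 136 304 320; top 138 303 321; 
side 144 319 324; side 146 316 328; side 148 315 329; side 150 315 329; side 152 315 329; side 154 315 329; side 156 315 329; side 158 314 328; side 160 312 330; side 162 311 331; side 164 311 331;
```

{"method": "play_rows", "body": {"targets": [[[2.5, -2.5, 2], 0, 85], [[2.5, -2.5, 18], 0, 85], [[2.5, -2.5, 38], 0, 85], [[2.5, -2.5, 56], 0, 85], [[2.5, -2.5, 64], 0, 85]]}}

```text
time_s: 29.9
position: [679.2, -169.3, 153.1]
tool_rot: [2.665, 1.625, 0.008]
force: [-0.2, -0.2, -0.6]
grip_width: 84.9
```

```bash
python3 -c "
from h import *
go(679,-169,150,1.1)"; python3 look.py c3 260 80 380 200 280 70 380 210
```

```text
t29.90 pos [ 679.2 -169.3  153.1] yaw 1.095 tilt 0.020 grip 84.9 F [-0.2 -0.2 -0.6]
   SHIFT [ 0.3 -0.4  3.1] TURN -0.005 j [-0.36  0.59  0.23  1.19 -0.01  0.12]
```

View pics/c3.png

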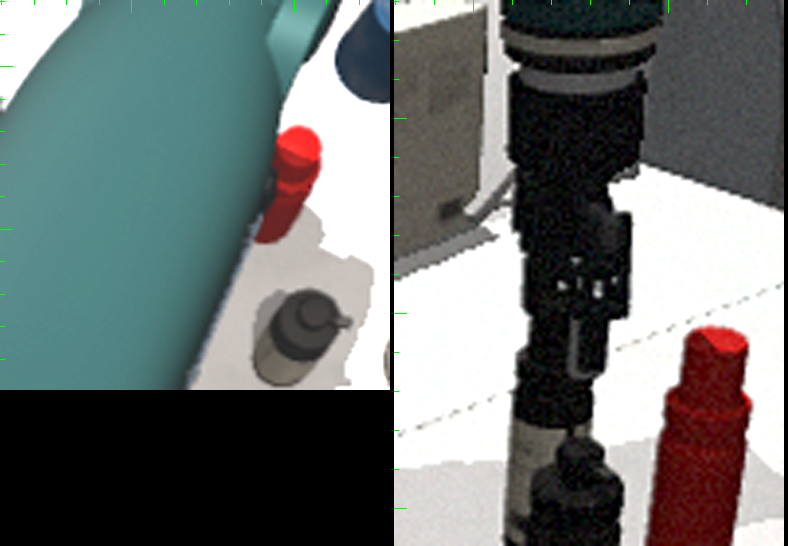

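{"method": "play_rows", "body": {"targets": [[[0, 0, -5], 0, 80], [[0, 0, -5], 0, 60], [[0, 0, -5], 0, 45], [[0, 0, -5], 0, 30], [[0, 0, -5], 0, 20]], "squeeze": 60}}

```text
time_s: 30.62
position: [679.6, -169.3, 159.2]
tool_rot: [2.665, 1.625, 0.01]
force: [0.7, 2.1, 6.6]
grip_width: 47.2
```

{"method": "play_rows", "body": {"targets": [[[0, 0, 0], 0, 20], [[0, 0, 0], 0, 20], [[0, 0, 0], 0, 20], [[0, 0, 0], 0, 20], [[0, 0, 0], 0, 20]]}}

```text
time_s: 31.25
position: [679.6, -169.3, 159.3]
tool_rot: [2.665, 1.625, 0.01]
force: [-0.1, 0.6, 1.5]
grip_width: 47.2
```

```bash
python3 -c "
from h import *
go(679,-169,150,1.1)"; python3 look.py c4 260 80 380 200 280 70 380 210
```

```text
t31.25 pos [ 679.6 -169.3  159.3] yaw 1.095 tilt 0.022 grip 47.2 F [-0.1  0.6  1.5]
   SHIFT [ 0.  -0.9  9.2] TURN -0.005 j [-0.36  0.59  0.24  1.21 -0.01  0.12]
```

View pics/c4.png

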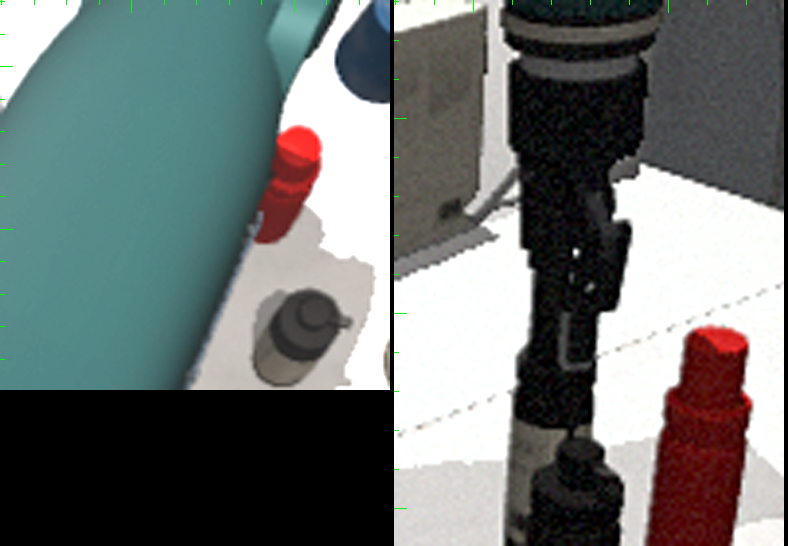

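{"method": "play_rows", "body": {"targets": [[[0, 0, -12], 0, 20], [[0, 0, -32], 0, 20], [[0, 0, -55], 0, 20], [[0, 0, -80], 0, 20], [[0, 0, -90], 0, 20]]}}

```text
time_s: 31.98
position: [678.4, -168.1, 251.0]
tool_rot: [2.663, 1.624, 0.011]
force: [0.3, -0.6, -2.5]
grip_width: 47.5
```

```bash
python3 -c "
from h import *
go(469.7,117.7,250,1.1)"; python3 look.py c5 260 80 380 200 280 40 380 210
```

```text
t31.98 pos [ 678.4 -168.1  251. ] yaw 1.095 tilt 0.023 grip 47.5 F [ 0.3 -0.6 -2.5]
   SHIFT [ 158.4 -316.4   -7.1] TURN -0.005 j [-0.36  0.57  0.45  1.44 -0.01  0.12]
```

View pics/c5.png

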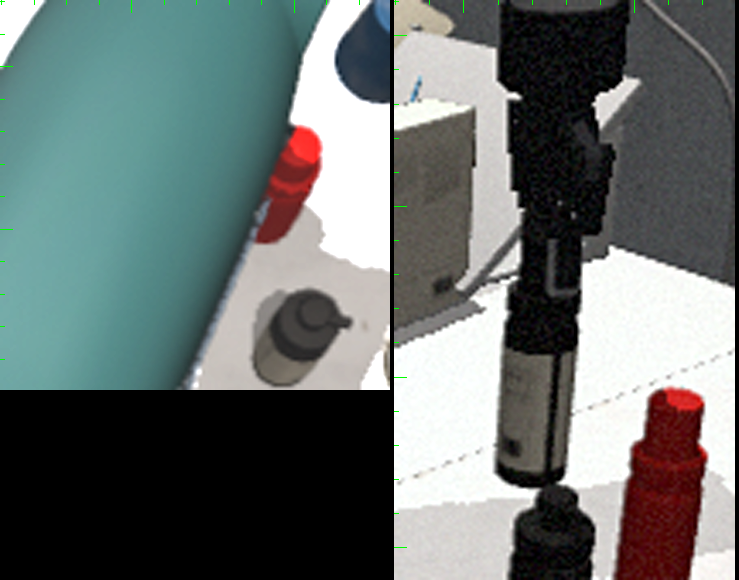

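{"method": "play_rows", "body": {"targets": [[[16, -32, 0], 0, 20], [[38, -77, 0], 0, 20], [[62, -124, -3], 0, 20], [[86, -172, -4], 0, 20], [[110, -220, -5], 0, 20]]}}

```text
time_s: 32.7
position: [531.6, 31.7, 248.6]
tool_rot: [2.665, 1.624, 0.009]
force: [0.8, -0.4, -2.3]
grip_width: 47.3
```

```bash
python3 -c "
from h import *
go(469.7,117.7,240,1.1)"
```

```text
t32.70 pos [531.6  31.7 248.6] yaw 1.095 tilt 0.022 grip 47.3 F [ 0.8 -0.4 -2.3]
   SHIFT [ 48.1 -94.6   6.3] TURN -0.005 j [-0.09  0.26 -0.05  1.24 -0.01  0.39]
```

{"method": "play_rows", "body": {"targets": [[[18, -35, 0], 0, 20], [[36, -71, 0], 0, 20], [[48, -94, 0], 0, 20], [[48, -95, 15], 0, 20], [[48, -95, 35], 0, 20]]}}

```text
time_s: 33.33
position: [469.2, 117.7, 210.5]
tool_rot: [2.664, 1.625, 0.009]
force: [0.3, -0.0, -2.5]
grip_width: 47.4
```

```bash
python3 - <<'E'
from h import *
go(469.7,117.7,167,1.1)
for n in("side","top"): cv2.imwrite(f"pics/c6{n}.png",vision.capture(n))
im=cv2.imread("pics/c6side.png");o=sensors.get_obs()["position"];th=np.linspace(0,6.28,60)
for c,r,z,col in((o[:2],25,o[2]-159.3,(0,255,0)),((469.7,117.7),33,19,(0,0,255))):
    P=np.c_[c[0]+r*np.cos(th),c[1]+r*np.sin(th),np.full(60,z)]
    cv2.polylines(im,[(proj("side",P)*16).round().astype(int)],True,col,1,cv2.LINE_4,4)
cv2.imwrite("pics/tmp.png",im);crop("pics/tmp.png","pics/c6.png",130,60,260,220,4)
E
```

```text
t33.33 pos [469.2 117.7 210.5] yaw 1.095 tilt 0.022 grip 47.4 F [ 0.3 -0.  -2.5]
   SHIFT [ 0.5 -0.5 43.5] TURN -0.005 j [ 0.09  0.2  -0.24  1.12 -0.02  0.56]
```

View pics/c6.png

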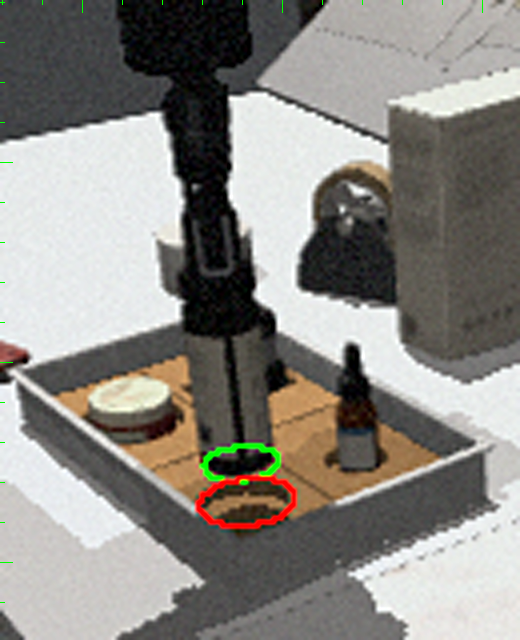

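```bash
python3 - <<'E'
from h import *
im=cv2.imread("pics/c6side.png")
g=cv2.cvtColor(im,cv2.COLOR_BGR2GRAY)
crop("pics/c6side.png","pics/tmp.png",165,130,225,195,8);a=cv2.imread("pics/tmp.png")
crop("pics/c6top.png","pics/tmp2.png",150,150,240,250,3.2);b=cv2.imread("pics/tmp2.png")
H=max(a.shape[0],b.shape[0]);f=lambda i:cv2.copyMakeBorder(i,0,H-i.shape[0],0,0,0)
cv2.imwrite("pics/c6b.png",np.hstack([f(a),f(b)]))
print(proj("side",[[469.2,117.7,51.2],[469.2,117.7,120]]))
E
```

```text
[[189.786417   174.70194363]
 [187.07830857 151.87716165]]
```

View pics/c6b.png

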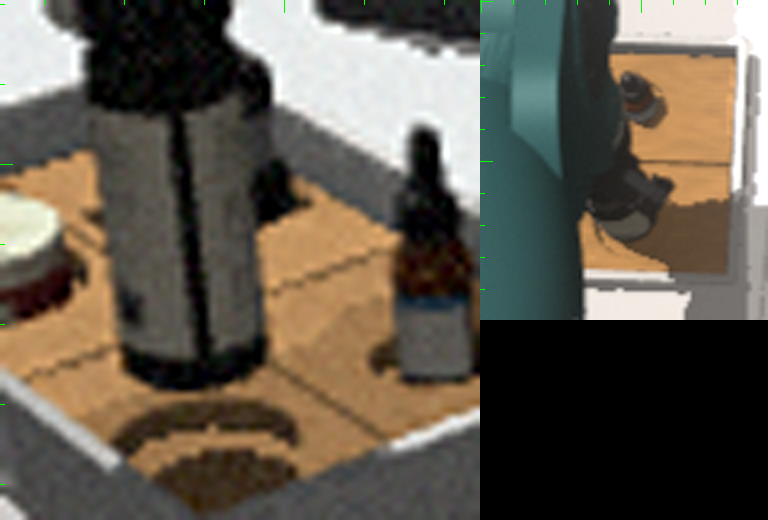

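{"method": "play_rows", "body": {"targets": [[[0.5, 1, 8], 0, 20], [[0.5, 1, 18], 0, 20], [[0.5, 1, 28], 0, 20], [[0.5, 1, 36], 0, 20], [[0.5, 1, 40], 0, 20]]}}

```text
time_s: 34.05
position: [469.7, 116.6, 168.7]
tool_rot: [2.666, 1.625, 0.003]
force: [0.0, 0.2, -2.1]
grip_width: 47.7
```

```bash
python3 - <<'E'
from h import *
go(470.5,117.3,167,1.1)
cv2.imwrite("pics/c7.png",vision.capture("side"))
crop("pics/c7.png","pics/c7b.png",155,120,235,195,7)
E
```

```text
t34.05 pos [469.7 116.6 168.7] yaw 1.095 tilt 0.019 grip 47.7 F [ 0.   0.2 -2.1]
   SHIFT [1.  0.3 1.7] TURN -0.005 j [ 0.08  0.23 -0.32  1.01 -0.02  0.56]
```

View pics/c7b.png

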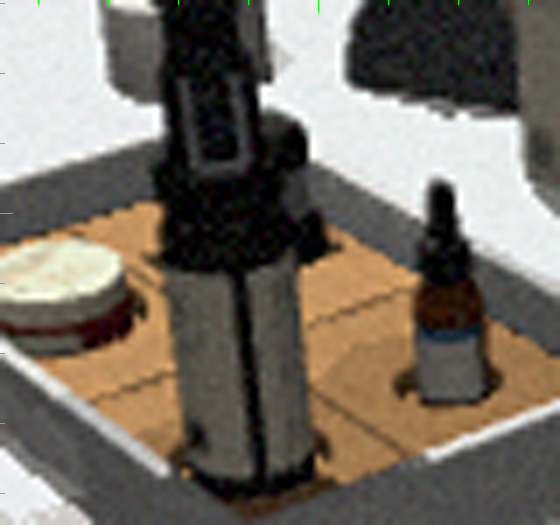

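Bottle is going into its recess. Last 3 mm.

{"method": "play_rows", "body": {"targets": [[[0.5, 0.3, 1], 0, 20], [[0.5, 0.3, 2], 0, 20], [[0.5, 0.3, 3], 0, 20], [[0.5, 0.3, 3.5], 0, 20], [[0.5, 0.3, 3.5], 0, 20]]}}

```text
time_s: 34.72
position: [470.7, 116.9, 166.2]
tool_rot: [2.665, 1.625, 0.006]
force: [-2.6, -0.4, 13.5]
grip_width: 47.4
```

{"method": "play_rows", "body": {"targets": [[[0, 0, 0], 0, 55], [[0, 0, 0], 0, 65], [[0, 0, 0], 0, 80], [[0, 0, 0], 0, 80], [[0, 0, -5], 0, 80]]}}

```text
time_s: 35.35
position: [470.5, 116.9, 171.1]
tool_rot: [2.665, 1.625, 0.005]
force: [-0.0, -1.1, -0.1]
grip_width: 79.9
```

{"method": "play_rows", "body": {"targets": [[[0, 0, -20], 0, 80], [[0, 0, -45], 0, 80], [[0, 0, -75], 0, 80], [[0, 0, -105], 0, 80], [[0, 0, -110], 0, 80]]}}

```text
time_s: 35.98
position: [469.7, 118.7, 282.9]
tool_rot: [2.664, 1.624, 0.009]
force: [-0.4, -0.6, -0.4]
grip_width: 79.8
```

```bash
python3 -c "
from h import *
go(400,-150,280,1.1)"
```

```text
t35.98 pos [469.7 118.7 282.9] yaw 1.095 tilt 0.022 grip 79.8 F [-0.4 -0.6 -0.4]
   SHIFT [-270.8   61.1    5.9] TURN -0.005 j [ 0.09  0.18 -0.07  1.31 -0.02  0.56]
```

Swing aside to clear the top view.

{"method": "play_rows", "body": {"targets": [[[-50, 12, 0], 0, 80], [[-105, 24, 0], 0, 80], [[-160, 36, 0], 0, 80], [[-215, 48, 0], 0, 80], [[-270, 61, 0], 0, 80]]}}

```text
time_s: 36.6
position: [399.2, -150.7, 285.4]
tool_rot: [2.664, 1.625, 0.009]
force: [0.9, 0.4, -0.1]
grip_width: 80.2
```

```bash
python3 look.py f1 90 140 250 250 120 90 260 220; python3 - <<'E'
from h import *
c=np.array([514,203.]);a=.0503;ex=np.array([np.cos(a),np.sin(a)]);ey=np.array([-ex[1],ex[0]])
def ring(im,n,c,r,z,col):
    th=np.linspace(0,6.28,80);P=np.c_[c[0]+r*np.cos(th),c[1]+r*np.sin(th),np.full(80,z)]
    cv2.polylines(im,[(proj(n,P)*16).round().astype(int)],True,col,1,cv2.LINE_4,4)
for n,box in(("top",(90,140,250,250)),("side",(120,80,260,210))):
    im=cv2.imread(f"pics/f1_{n}.png")
    J=c-48*ex+82.5*ey;B=c-48*ex-82.5*ey;D=c+48*ex-82.5*ey
    ring(im,n,J,31.5,41,(0,255,0));ring(im,n,B,17,184,(0,255,0));ring(im,n,D,7,95,(255,0,0))
    cv2.imwrite("pics/tmp.png",im);crop("pics/tmp.png",f"pics/f2_{n}.png",*box,5 if n=="top" else 4.5)
print(sensors.get_obs()["position"])
E
```

```text
[ 398.94307772 -153.31992681  285.23153586]
```

View pics/f1.png

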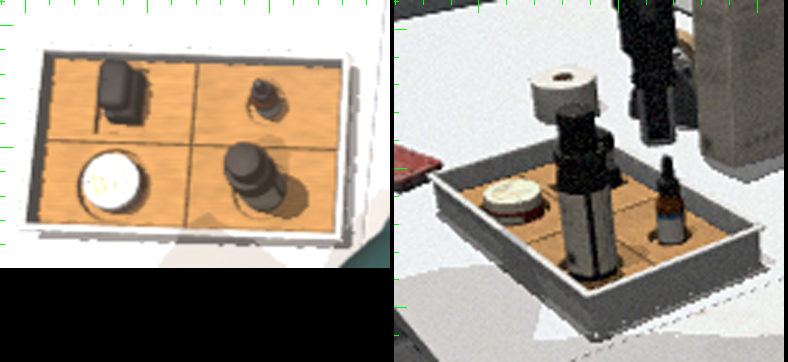

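View pics/f2_top.png

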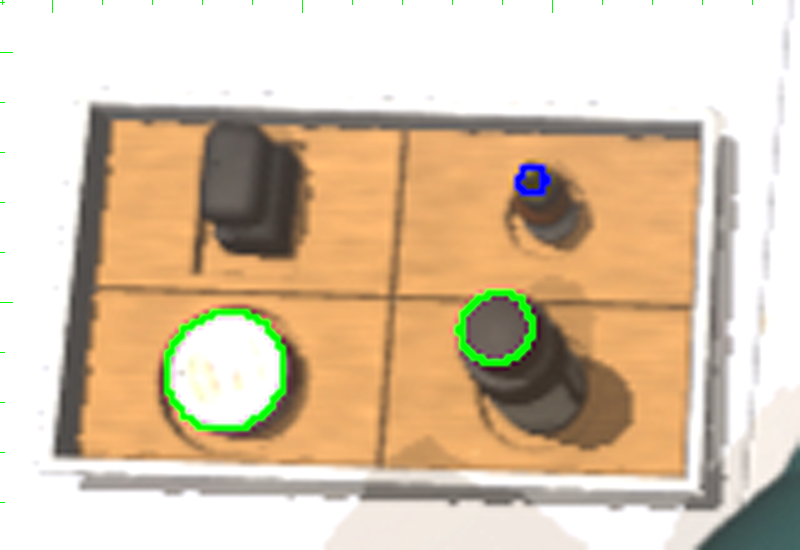

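View pics/f2_side.png

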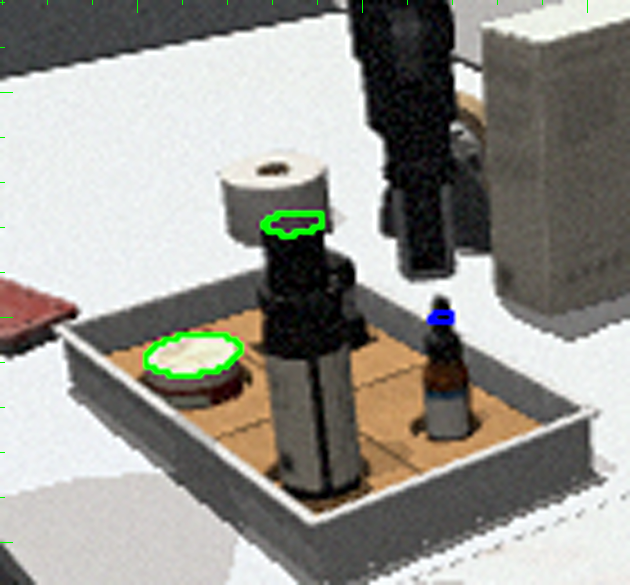

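```bash
python3 - <<'E'
from h import *
print(ray("top",(90+235/5-.5,140+171/5-.5),81)[0].round(1),"insert (557.5,287)")
for n,b in(("top",(330,160,430,260)),("side",(290,150,410,310))):
    d=cv2.absdiff(cv2.imread(f"pics/{n}0.png"),cv2.imread(f"pics/f1_{n}.png"))[b[1]:b[3],b[0]:b[2]]
    print(n,d.mean(),(d.max(2)>60).sum())
E
python3 look.py f3 270 100 430 270 210 120 410 330
```

```text
[561.5 281.5  81. ] insert (557.5,287)
top 41.9386 2666
side 13.807777777777778 1204
```

View pics/f3.png

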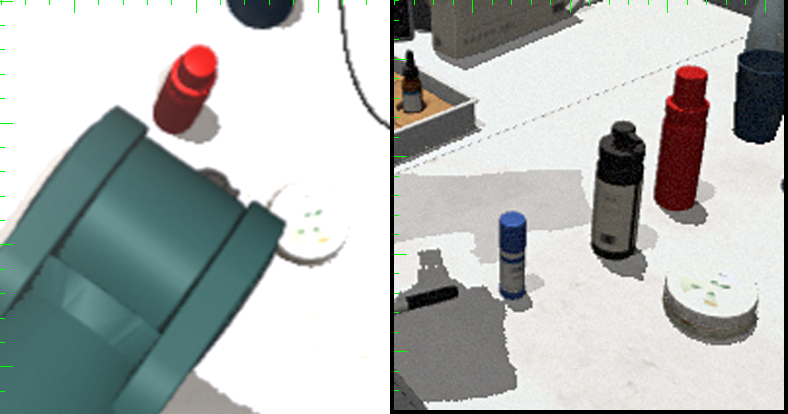

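```bash
python3 - <<'E'
from h import *
o=[]
for n,f,box in(("side","pics/s9_side.png",(165,125,215,170)),("top","pics/f1_top.png",(115,155,165,200))):
    im=cv2.imread(f);a=.05;y=np.array([np.cos(a),np.sin(a)]);x=np.array([y[1],-y[0]]);c=np.array([558,287.])
    for z,w,l in((81,34,54),(37,39,58)):
        P=np.array([[*(c+sx*w/2*x+sy*l/2*y),z] for sx,sy in((1,1),(1,-1),(-1,-1),(-1,1))])
        cv2.polylines(im,[(proj(n,P)*16).round().astype(int)],True,(0,255,0),1,cv2.LINE_4,4)
    cv2.imwrite("pics/tmp.png",im);crop("pics/tmp.png","pics/tmp2.png",*box,8);o.append(cv2.imread("pics/tmp2.png"))
cv2.imwrite("pics/f4.png",np.hstack(o))
E
```

```text
(no output)
```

View pics/f4.png

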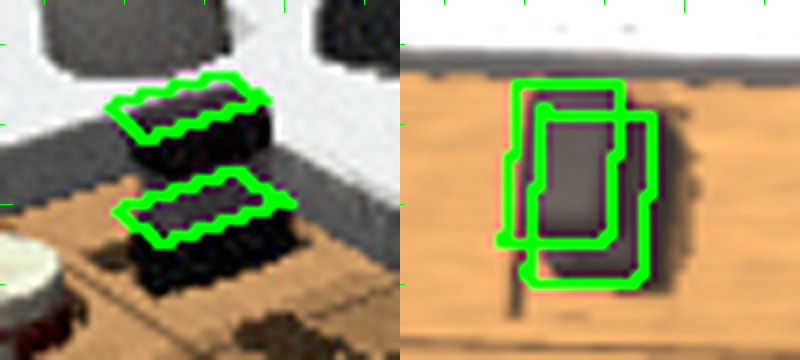

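```bash
python3 -c "
from cell import order
print(order.close_job())"
```

```text
the job is handed in; nothing more can be done
None
```

The small jar, date stamp, dropper and capped bottle are each upright in their own recess, and I handed the job in at about 37 s. It returns no verdict.

- **Seating:** All four touched down about 7 mm above the table. That is the recess floor, if the tray floor is about 3 mm thick as I assumed. The final top view shows the jar, dropper and capped bottle matching their expected seated outlines to about a pixel, roughly 2 mm.
- **Stamp:** It is turned to suit its recess. The pictures put it about 5–7 mm off centre, towards the dropper side; the limit is 15 mm. In the final side view it is half hidden by the bottle, so I judged its seating from the touch-down height and a side picture taken just after I released it.
- **Look-alikes:** I never gripped or touched the open bottle, the large jar or the red bottle. In the last side picture they stand where they started. In the last top picture the arm hid most of the open bottle and part of the large jar. A simple before/after image difference there was swamped by the arm and its shadows, so it says nothing either way.
- **Oddity:** The capped bottle's cap looks about 34 mm wide in the pictures, but the fingers stopped at 47 mm, which fits the stated 48.6 mm.

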